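Pack and clamp the sample canister

TASK

Pack all the brown sample bottles from the counter into the round canister of the clamp stand, together with the one already in it, all standing upright on its floor (seven just fit, six around one). Then put the lid on, fully home, swing the clamp arm round over it to its stop, and only then turn the clamp knob until the gauge needle points at the brass set mark; let go and leave the other things on the desk where they are.

Things in the scene. Friction and masses are not known exactly. Their poses are not given: they have to be found in the camera images.
- stand: Fixed clamp stand, base plate 265 x 155 x 8 mm. Origin at table height on the axis of its round steel canister; x axis points from the canister to the post. Canister: inner radius 66 mm, wall 4 mm, inner floor 12 mm and rim 74 mm above the origin. Post: radius 13 mm, 140 mm from the canister's axis along +x; it carries the swing arm.
- lid: Loose steel lid, 0.13 to 0.21 kg; origin under its centre. From below: a plug, radius 58 mm at its foot and 62 mm above, 6 mm deep, that goes inside the canister's wall; a disc, radius 72 mm, 6 to 10 mm above the origin, that rests on the rim; a black boss to hold it by, radius 11 mm, 10 to 32 mm above the origin. Fully home, its origin is 68 mm above the stand's.
- clamp_arm (a joint): Swing arm about the upright post, rad: 0 = at its stop, pointing along the stand's -x, knob and foot over the canister's axis; grows clockwise seen from above, towards the stand's +y, to 1.7. Stiff (0.12 N m), stays where left. Grey beam 26 mm wide, 120 to 136 mm above the table; the foot hangs under it, 140 mm from the pivot, and clears the boss of a lid that is fully home.
- swing_pivot (a point): Point on the post's axis, 120 mm above the table, about which the arm swings.
- swing_pin (a point): Upright round steel pin at the free end of the arm, to swing it by: radius 6 mm, 190 mm from the pivot's axis, from 136 to 170 mm above the table; this point is on its axis, 154 mm above the table. It stands 50 mm beyond the knob's axis.
- knob (a joint): Black clamp knob on the arm above the foot, rad: grows clockwise seen from above, 0 to 6.4. Each rad lowers the sprung foot 3 mm; over a lid that is home the foot meets the boss at about 2.3 rad, and from there its spring (700 N/m) gives and the needle moves 0.3 rad per rad of knob. It can be turned back and stays where left (friction 0.05 N m).
- knob_grip (a point): On the knob's axis, 190 mm above the table, at the height to grip. The knob is a disc of radius 21 mm, 160 to 168 mm above the table, with a grip bar on it along this point's x axis, 42 mm long, 14 mm thick (along y) and reaching up to 196 mm above the table.
- needle (a joint): Slim black gauge needle on the white dial lying flat above the arm between post and knob (radius 37 mm, centre 65 mm from the pivot; it sinks with the foot's screw), rad: 0 with the sprung foot free, grows clockwise seen from above, 0.1 rad per mm that the foot is pushed up against its spring, to 1.45. A tick every 0.1 rad.
- mark (a joint): Angle (rad) at which the set mark, a small brass tab (9 x 7 mm) at the dial's rim, stands; same zero and direction as the needle: the needle points at the mark when the two angles are equal. Between 0.5 and 0.9; it is locked.
- needle_tip (a point): Tip of the needle, 30 mm from the dial's centre.
- mark_tip (a point): Point in line with the set mark, 30 mm from the dial's centre: the needle's tip is here when it points at the mark.
- bottle0: Squat brown glass sample bottle, 52 mm tall, 40 to 85 g: round body of radius 20 mm up to 30 mm (17 mm at its bevelled foot), above it a narrow white cap of radius 9 mm from 31 to 52 mm. Origin at the centre of its underside, z up. It stands on the table, or may be absent.
- bottle1: Squat brown glass sample bottle, 52 mm tall, 40 to 85 g: round body of radius 20 mm up to 30 mm (17 mm at its bevelled foot), above it a narrow white cap of radius 9 mm from 31 to 52 mm. Origin at the centre of its underside, z up. It stands on the table, or may be absent.
- bottle2: Squat brown glass sample bottle, 52 mm tall, 40 to 85 g: round body of radius 20 mm up to 30 mm (17 mm at its bevelled foot), above it a narrow white cap of radius 9 mm from 31 to 52 mm. Origin at the centre of its underside, z up. It stands on the table, or may be absent.
- bottle3: Squat brown glass sample bottle, 52 mm tall, 40 to 85 g: round body of radius 20 mm up to 30 mm (17 mm at its bevelled foot), above it a narrow white cap of radius 9 mm from 31 to 52 mm. Origin at the centre of its underside, z up. It stands on the table, or may be absent.
- bottle4: Squat brown glass sample bottle, 52 mm tall, 40 to 85 g: round body of radius 20 mm up to 30 mm (17 mm at its bevelled foot), above it a narrow white cap of radius 9 mm from 31 to 52 mm. Origin at the centre of its underside, z up. It stands on the table, or may be absent.
- bottle5: Squat brown glass sample bottle, 52 mm tall, 40 to 85 g: round body of radius 20 mm up to 30 mm (17 mm at its bevelled foot), above it a narrow white cap of radius 9 mm from 31 to 52 mm. Origin at the centre of its underside, z up. It stands on the table, or may be absent.
- bottle6: Squat brown glass sample bottle, 52 mm tall, 40 to 85 g: round body of radius 20 mm up to 30 mm (17 mm at its bevelled foot), above it a narrow white cap of radius 9 mm from 31 to 52 mm. Origin at the centre of its underside, z up. It stands in the canister from the start, anywhere on its floor.
- label_roll: Bystander: roll of labels, 48 mm across, 24 mm high, among the bottles; origin under its centre.
- note_block: Bystander: note block, 44 x 44 x 20 mm, among the bottles; origin under its centre.
- mug: Bystander: white mug, 90 mm high; origin under its centre.
- pen_cup: Bystander: square black pen cup, 70 x 70 x 100 mm with pens to 150 mm; origin under its centre.
- stapler: Bystander: desk stapler, 135 x 34 x 42 mm; origin under its centre.
- mouse: Bystander: small computer mouse, 62 mm across, 33 mm high; origin under its centre.
Things that resemble listed ones, but are neither listed nor needed, are in the scene too. What is shaped like the bottle6 but green is not meant.

How it is judged (in metres and radians):
On the way, in this order (a step that is already met when the one before it is completed fails the run):
1. all bottles stand upright on the canister's floor (horizontal distance between each of bottle0, bottle1, bottle2, bottle3, bottle4, bottle5, bottle6 and stand below 0.049 m and z of each of bottle0, bottle1, bottle2, bottle3, bottle4, bottle5, bottle6 in the frame of stand below 0.016 m and angle between each of bottle0, bottle1, bottle2, bottle3, bottle4, bottle5, bottle6's own z axis and vertical below 0.12 rad), for 0.2 s.
2. the lid is fully home on the canister (all of step 1 and horizontal distance between lid and stand below 0.006 m and z of lid in the frame of stand below 0.0705 m and angle between lid's own z axis and vertical below 0.04 rad), for 0.2 s.
3. the clamp arm is over the lid, at its stop (horizontal distance between lid and stand below 0.006 m and z of lid in the frame of stand below 0.0705 m and angle between lid's own z axis and vertical below 0.04 rad and value of joint clamp_arm below 0.05 rad), for 0.2 s.
4. the needle points at the set mark (all of step 3 and horizontal distance between needle_tip and mark_tip below 0.004 m and value of joint needle above 0.3 rad), for 0.2 s.
At the end, for the whole second after the job is handed in: Every bottle stands upright in the canister (within 49 mm of its axis, its foot within 4 mm of the floor), the lid is fully home (within 2.5 mm of its seated height and 6 mm of centre), the arm is within 0.05 rad of its stop, and the needle's tip is within 4 mm of the set mark, everything at rest (all of step 1 and all of step 4 and linear speed of each of bottle0, bottle1, bottle2, bottle3, bottle4, bottle5, bottle6, lid below 0.02 m/s and velocity of joint needle below 0.1 rad/s); the robot touches nothing.
It fails at once if another thing on the desk is pushed more than 5 cm (distance of any of label_roll, note_block, mug, pen_cup, stapler, mouse from where it was at the start of the episode above 0.05 m).
It fails at once if a bottle falls off the table (height (world z) of any of bottle0, bottle1, bottle2, bottle3, bottle4, bottle5, bottle6 below -0.1 m).
Of bottle0, bottle1, bottle2, bottle3, bottle4, bottle5 only 4 to 6 are there at a start; the rules pass over those that are not, and their reading is None.
At some moment in a run one of bottle0, bottle1, bottle2, bottle3, bottle4, bottle5 may be knocked a few centimetres aside while the robot is not near it.
It also fails if it takes over 210 s, if anything falls off the work surface, if the arm or the gripper's body presses on something with over 40 N, if the wrist force passes 120 N, or if a joint passes its speed limit or range.

ROBOT

A 6-joint arm with a two-finger parallel gripper is mounted at the origin on the work surface. World frame = base frame: x ahead of the robot, y to its left, z up, the work surface at z = 0. Lengths are in mm, angles in degrees, forces in N, time in s.
With the tool pointing down it reaches from about 350 to 975 mm from the base axis. Payload 4.9 kg.
Tool frame: the origin (TCP) lies midway between the tips of the shut fingers; the grasp point (between the pads) lies behind it (arm.hold_point_z is the z of the grasp point in the tool frame, in mm); z points along the fingers, y is the line along which they close (so a half turn about z gives the same grasp; the last joint's range is limited). The gripper opens to 85 mm and grips with 20 to 120 N. Pads are 22 mm wide; open, the fingers measure 114 mm over their backs; the gripper's body (76 mm by 85 mm) begins 54 mm behind the grasp point. The pads swing forward as they close: fully open they stand 13 mm farther back than shut.
Start: joints at [-72.536, 3.019, 92.412, -0, 84.569, -6.818], TCP at [257.01, -569.691, 231.304] pointing down, gripper open.
Joint ranges: [-172.51, 172.51], [-57.92, 126.97], [3.15, 148.05], [-58.71, 238.71], [5.1, 150.11], [-179.66, 179.66]. Speed limits (degrees/s): [147.25, 147.25, 180, 180, 180, 180].

INTERFACE

Orientations are given as a 3x3 rotation matrix whose columns are the frame's x, y, z axes.
In Python, from rig import arm, get_image, camera_info, workorder, spotter gives the robot as it stands.
- The arm moves only by the tool jog_arm, never from a script. Its argument "deltas" is a list of rows, each a list of 7 numbers: the opening, from -1 (shut) to 1 (fully open), then the shift along the tool's x, y, z in mm, then the turn, a rotation vector about the tool's x, y, z in rad. In form: [[grip, x, y, z, wx, wy, wz], ...]. A call has 1 to 10 rows; each row is the pose to reach, as a shift and turn from the pose commanded when the call began, along the tool's axes at that moment; what a row does not reach only later rows make up. A row lasts 1/12 s, in which the tool goes at most 41.7 mm and 7.16 degrees, less where a joint would pass 70% of its speed; a pose out of reach is approached as far as the arm can. A call with a gripper value outside its range is refused whole. The fingers move at their own pace and stop on an object; "grip_force" is the grip in N (left out, the last holds). Time passes only in rows, so rows that repeat a pose let the fingers close. It gives the time, the measured TCP pose, the force, the opening and the grip force at its end, in the units of the state.
- arm.get_state(): the state, without advancing time (a new reading comes with each control period).
- get_image(name): name is "scene" or "top" or "wrist"; returns (picture, depth): 384x512x3 uint8, red, green, blue; 384x512 float32, mm along the optical axis (not along the pixel's ray), 0 where there is no reading.
- camera_info(name): a dict with "fx", "fy", "cx", "cy" (pixels), "k1" (the pictures are not rectified: a ray, as slopes to the right and down, at radius r is drawn at 1 + k1 r^2 times it, then the intrinsics apply), "rvec" (rotation vector, rad) and "tvec" (3), from world to camera coordinates, as OpenCV has them. Camera axes: x right, y down, z forward; pixel columns grow to the right and rows downward; lengths in mm; the calibration is good to about 2 mm. A picture is of the moment at which its call begins: read the wrist's pose just before it. camera_info takes no time and is no camera call; for the wrist camera it gives the pose at the moment of the call.
- workorder.finish_job(): hands the job in; it is judged then, once.
Trained networks look in the newest picture that a camera, given by its name, has taken for a name from the list of things; names that differ only in an ending like _2 or _b are one class to them, and where a whole thing is asked for, a point or a joint stands for the part that bears it (a point fixed in the world has none). Each returns a list of dicts, best first, with "p" (0 to 1); they miss things now and then, are a little off and sometimes report something else, mostly with a low value. They report only what shows in the picture. A call takes as long as a camera call. They do not tell look-alikes from the thing itself.
- spotter.outline_of(camera, target): "pixels" (384x512 bool, what is visible of it) and "rect" ([left, top, width, height] in pixels, round what is visible of it).
The state is a dict: "clock": time; "joint_pos": joint angles; "dq": joint speeds; "joint_efforts": joint torques, N m; "tool_pos": TCP position; "eef_rot": TCP orientation; "force": force on the tool from outside, world axes, zero at the start; "wrist_torque": the same for the moment, N m; "gripper_width": finger opening in mm; "finger_force": force on a finger pad.
Only numpy, scipy, OpenCV 4.12 (cv2) and the standard library are available. Lean on these libraries where they do the work, as an engineer would, in place of code of your own. Each camera call takes 0.05 s, during which the arm holds its last target. There are 200 camera calls.

## Working session

There is one attempt and no reset: what is moved stays moved. The work goes in short steps, Python scripts to look and compute and a tool call to move; the robot and the scene stay as the last step left them, time stands still between calls to the robot, and variables do not carry over. Pictures are saved under pics/ and viewed, at most 14 in all, crops included, and the job is handed in when it is done.

Besides the shell and the picture viewer there is one more tool, called after "Request:" as name(argument=value, ...) on one line, values as JSON. jog_arm: Moves the arm, as the interface text tells. Its arguments: {"type":"object","properties":{"deltas":{"type":"array","items":{"type":"array","items":{"type":"number"}}},"grip_force":{"type":"number"}},"required":["deltas"]}

```bash
mkdir -p pics; ls
cat > h.py <<'E'
import numpy as np, cv2
from rig import arm, get_image, camera_info, workorder, spotter
def cam(n):
    c=camera_info(n); R=cv2.Rodrigues(np.array(c["rvec"],float))[0]; t=np.array(c["tvec"],float).ravel()
    K=np.array([[c["fx"],0,c["cx"]],[0,c["fy"],c["cy"]],[0,0,1.]]); return c,R,t,K
def und(c,K,px):
    p=np.array(px,float).reshape(-1,1,2)
    return cv2.undistortPoints(p,K,np.array([c["k1"],0,0,0.])).reshape(-1,2)
def world(c,R,t,K,px,d):  # depth -> world
    s=und(c,K,px); P=np.c_[s,np.ones(len(s))]*np.array(d).reshape(-1,1); return (P-t)@R
def onplane(c,R,t,K,px,z):
    s=und(c,K,px); D=np.c_[s,np.ones(len(s))]@R; o=-R.T@t; k=(z-o[2])/D[:,2]; return o+D*k[:,None]
def cloud(n,mask,d,CM):
    v,u=np.nonzero(mask&(d>0)); return world(*CM,np.c_[u,v],d[v,u]),u,v
def save(n,im): cv2.imwrite("pics/"+n,cv2.cvtColor(im,cv2.COLOR_RGB2BGR))
E
python3 - <<'E'
from h import *
print(arm.hold_point_z)
for n in ["top","scene"]:
    im,d=get_image(n); CM=cam(n); save(n+"0.png",im); np.savez("/tmp/"+n,im=im,d=d)
    print(n,CM[0])
    for t in ["bottle0","lid","stand","swing_pin","knob","clamp_arm","label_roll","note_block","mark","needle","mug","pen_cup","stapler","mouse"]:
        for o in spotter.outline_of(n,t)[:9]:
            if o["p"]<.3: continue
            P,u,v=cloud(n,o["pixels"],d,CM)
            if len(P)==0: continue
            top=P[P[:,2]>np.percentile(P[:,2],95)-5]
            print(t,round(o["p"],2),o["rect"],"med",np.median(P,0).round(),"top",top.mean(0).round(),"rgb",im[o["pixels"]].mean(0).round())
E
```

```text
pics
-18.700000000000003
top {'fx': 431.7005697088524, 'fy': 431.7005697088524, 'cx': 249.63132607385793, 'cy': 182.33965487394954, 'k1': -0.006364965357524726, 'rvec': array([ 2.1519526 , -2.19141055,  0.0637152 ]), 'tvec': array([  80.02734294,  584.46233145, 1403.34138335])}
bottle0 0.7 [227.1, 214.2, 8.9, 11.8] med [466. 131.  31.] top [468. 132.  54.] rgb [ 71. 107.  74.]
bottle0 0.69 [345.3, 163.2, 10.6, 14.5] med [ 615. -260.   30.] top [ 617. -263.   54.] rgb [100.  75.  58.]
bottle0 0.66 [317.0, 171.9, 15.8, 7.2] med [ 599. -177.   32.] top [ 599. -181.   53.] rgb [109.  81.  63.]
bottle0 0.59 [219.6, 165.1, 15.2, 16.5] med [607. 131. 172.] top [609. 133. 196.] rgb [39. 36. 34.]
bottle0 0.53 [369.3, 167.1, 13.3, 12.8] med [ 615. -342.   31.] top [ 616. -347.   54.] rgb [99. 75. 57.]
lid 0.88 [154.9, 208.0, 43.7, 44.8] med [432. 316.  10.] top [432. 315.  14.] rgb [152. 151. 143.]
stand 0.83 [208.2, 158.5, 91.7, 84.7] med [543.   4.  12.] top [612.  84. 169.] rgb [128. 126. 123.]
swing_pin 0.8 [210.0, 154.2, 75.7, 30.1] med [611.  65. 160.] top [608. 132. 195.] rgb [111. 110.
[... 3168 characters left out ...]
k 0.71 [129.7, 240.3, 19.7, 19.5] med [ 433. -264.   21.] top [ 429. -263.   22.] rgb [145. 145. 133.]
mark 0.58 [176.0, 157.9, 115.8, 97.6] med [566.  -7.  19.] top [614.  78. 169.] rgb [100.  96.  89.]
mark 0.41 [270.3, 158.7, 18.1, 15.7] med [613. 125. 181.] top [609. 128. 196.] rgb [46. 46. 41.]
mug 0.72 [251.9, 252.7, 41.6, 40.0] med [760. -71.  44.] top [760. -84.  90.] rgb [97. 94. 84.]
pen_cup 0.81 [297.3, 196.1, 35.5, 50.5] med [764. 105.  70.] top [762. 111. 136.] rgb [45. 44. 40.]
stapler 0.79 [198.0, 294.8, 21.2, 55.6] med [ 738. -277.   42.] top [ 730. -273.   43.] rgb [83. 78. 72.]
mouse 0.71 [310.7, 115.7, 13.4, 12.9] med [521. 469.  28.] top [518. 477.  32.] rgb [46. 46. 42.]
```

Run:
```python
from h import *
d=np.load("/tmp/top.npz"); im=d["im"]
c=cv2.resize(im[90:260,100:420],None,fx=2.5,fy=2.5,interpolation=cv2.INTER_CUBIC); save("top0z.png",c[:,:800])
```

```text
(no output)
```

View pics/top0z.png

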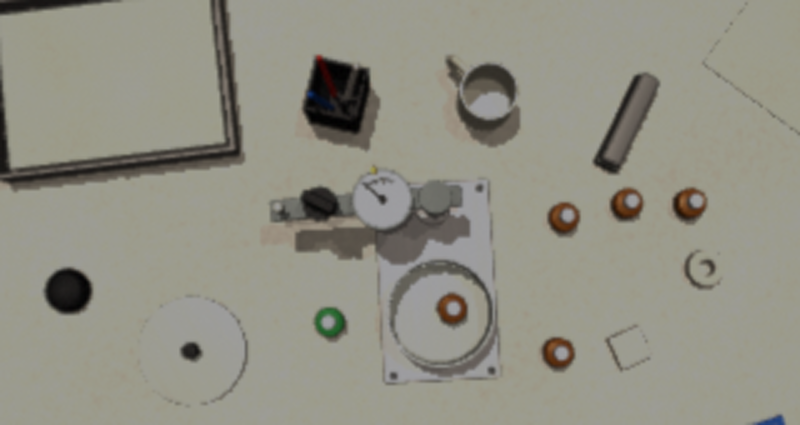

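The top view shows four brown bottles on the desk at zoomed pixels (564,217), (628,203), (690,203) and (558,352). One more is in the canister at (452,308). The green look-alike is at (330,322), the lid at (192,350), and the arm is parked to the left.

```bash
cat >> h.py <<'E'
from scipy.optimize import least_squares
def circ(P,r=None):
    m=P.mean(0)
    f=(lambda p:np.hypot(*(P-p[:2]).T)-(r if r else p[2]))
    return least_squares(f,[*m,50],loss="soft_l1",f_scale=2).x
def brown(n,im,d):
    CM=cam(n); v,u=np.mgrid[:384,:512]; P=world(*CM,np.c_[u.ravel(),v.ravel()],d.ravel()).reshape(384,512,3)
    return P
def caps(P,im,zmin,zmax):
    hsv=cv2.cvtColor(im,cv2.COLOR_RGB2HSV); out=[]
    m=((P[...,2]>zmin)&(P[...,2]<zmax)).astype(np.uint8)
    k,l,s,c=cv2.connectedComponentsWithStats(m)
    for i in range(1,k):
        if 4<=s[i,4]<3000: out.append((P[l==i].mean(0).round(1),int(s[i,4]),hsv[cv2.dilate((l==i).astype(np.uint8),np.ones((5,5)))>0].mean(0).round()))
    return out
E
python3 - <<'E'
from h import *
for n in ["top","scene"]:
    z=np.load(f"/tmp/{n}.npz"); P=brown(n,z["im"],z["d"])
    X,Y,Z=P[...,0],P[...,1],P[...,2]; ok=(z["d"]>0)&(X>300)&(X<700)
    print(n,"table z",np.median(Z[ok]))
    m=ok&(abs(Z-74)<4)&(np.hypot(X-475,Y+20)<90); c=circ(P[m][:,:2]); print("rim",m.sum(),c, "z",np.median(Z[m]))
    m=ok&(Z>60)&(Z<67)&(np.hypot(X-483,Y+33)<20); print("b6cap",m.sum(),P[m].mean(0))
    for lo,hi in[(115,140),(140,150),(160,175),(175,200)]:
        m=ok&(Z>lo)&(Z<hi)&(X>560)
        if m.sum(): print(lo,m.sum(),P[m].min(0).round(),P[m].max(0).round())
    m=ok&(Z>185)&(Z<200); print("knob",P[m].mean(0))
    m=ok&(Z>120)&(Z<172)&(Y>160); print("pin",P[m].round())if m.sum()<14 else print("pin",P[m].mean(0),m.sum())
    m=ok&(abs(Z-10)<5)&(np.hypot(X-432,Y-315)<80);print("lid disc",circ(P[m][:,:2]));m=ok&(Z>25)&(np.hypot(X-432,Y-315)<40);print("boss",P[m].mean(0))
    for c in caps(P,z["im"],46,58):
        print(c)
E
```

```text
top table z 2.133259363310244
rim 127 [478.12861016 -12.12549763  67.62147471] z 73.8382917638161
b6cap 19 [482.84725789 -29.12635921  62.87672399]
115 572 [ 560. -652.  115.] [700. 721. 140.]
140 171 [ 561. -652.  140.] [698. 721. 150.]
160 2478 [ 560. -679.  160.] [700. 826. 175.]
175 279 [ 561. -673.  175.] [632. 152. 200.]
knob [ 520.71597226 -352.21180003  194.53167595]
pin [571.25373976 723.42334074 160.55399607] 4506
lid disc [432.97376253 316.84013233  51.67070084]
boss [433.56418203 316.30244964  32.1310297 ]
(array([919. , 297.5,  50.2]), 53, array([18., 31., 88.]))
(array([916.8, 417.2,  49.8]), 67, array([19., 30., 88.]))
(array([908.2, 505.1,  49.1]), 12, array([19., 29., 90.]))
(array([898.1, 566.1,  49.3]), 43, array([20., 28., 97.]))
(array([843.6, 268. ,  50.5]), 27, array([17., 37., 80.]))
(array([861.2, 587.6,  50.7]), 5, array([ 22.,  29., 106.]))
(array([814.3, 582.2,  50.4]), 34, array([22., 31., 96.]))
(array([797.5, 263.6,  51.3]), 6, array([18., 37., 78.]))
(array([791. , -86.8,  52.9]), 10, array([21., 44., 60.]))
(array([ 774.5, -109.4,   53.2]), 5, array([
[... 2722 characters left out ...]
y([41., 49., 46.]))
(array([ 424.2, -169.8,   52.7]), 32, array([ 23.,  43., 132.]))
(array([752.2, 126.8,  51.1]), 7, array([76., 31., 49.]))
(array([770.6,  91. ,  51.7]), 66, array([27., 32., 44.]))
(array([625.5, -14.9,  51.1]), 14, array([21., 29., 64.]))
(array([ 600.6, -183. ,   52.6]), 37, array([ 22.,  55., 127.]))
(array([746. , -57.9,  52.1]), 46, array([22., 43., 75.]))
(array([810.8, -37.2,  52.6]), 8, array([ 25.,  38., 121.]))
(array([ 778.3, -107.8,   51.6]), 42, array([22., 43., 72.]))
(array([ 618.2, -267. ,   52.8]), 40, array([ 20.,  62., 124.]))
(array([ 461.5, -574.3,   52.2]), 207, array([16., 39., 59.]))
(array([ 616.7, -349.3,   52.3]), 49, array([ 20.,  62., 122.]))
```

```bash
cat >> h.py <<'E'
def dl(x,y,z,yaw):
    """tool delta to TCP x,y,z pointing down, closing axis at yaw deg (mod 180, smallest turn)"""
    s=arm.get_state(); R=np.array(s["eef_rot"]); p=np.array(s["tool_pos"])
    best=None
    for k in (0,180):
        a=np.radians(yaw+k); yv=np.array([np.cos(a),np.sin(a),0]); zv=np.array([0,0,-1.]); T=np.c_[np.cross(yv,zv),yv,zv]
        rv=cv2.Rodrigues(R.T@T)[0].ravel()
        if best is None or np.linalg.norm(rv)<np.linalg.norm(best): best=rv
    print("delta",(R.T@(np.array([x,y,z])-p)).round(1),"rot",best.round(3), "rows",np.ceil(max(np.linalg.norm(np.array([x,y,z])-p)/41.7,np.degrees(np.linalg.norm(best))/7.16)), "j6",round(s["joint_pos"][5],1), "t",s["clock"])
E
python3 - <<'E'
from h import *
print(np.array(arm.get_state()["eef_rot"]).round(3)); 
s=camera_info("wrist"); CM=cam("wrist"); print(-CM[1].T@CM[2],CM[1].round(2),s["fx"])
dl(560,-290,220,0);dl(560,-290,220,90)
E
```

```text
[[ 0.912  0.411 -0.   ]
 [ 0.411 -0.912 -0.   ]
 [-0.     0.    -1.   ]]
[ 324.89696665 -539.68442693  374.50345792] [[ 0.41 -0.91  0.  ]
 [-0.87 -0.39  0.29]
 [-0.26 -0.12 -0.96]] 311.986754898205
delta [ 391.2 -130.4   11.3] rot [-0.     0.    -1.147] rows 10.0 j6 -6.8 t 1.5
delta [ 391.2 -130.4   11.3] rot [0.    0.    0.424] rows 10.0 j6 -6.8 t 1.5
```

Request:
jog_arm(deltas=[[0,391,-130,11,0,0,0.424],[0,391,-130,11,0,0,0.424],[0,391,-130,11,0,0,0.424],[0,391,-130,11,0,0,0.424],[0,391,-130,11,0,0,0.424],[0,391,-130,11,0,0,0.424],[0,391,-130,11,0,0,0.424],[0,391,-130,11,0,0,0.424],[0,391,-130,11,0,0,0.424],[0,391,-130,11,0,0,0.424]], grip_force=30)

```text
clock: 2.33
tool_pos: [561.3, -288.7, 220.5]
eef_rot: [[1.0, -0.0, 0.0], [-0.0, -1.0, -0.0], [0.0, 0.0, -1.0]]
force: [0.1, -1.0, 0.9]
gripper_width: 42.6
finger_force: 0.0
```

```bash
cat >> h.py <<'E'
def wl(lo=46,hi=57,name=None,all=False):
    arm.get_state(); im,d=get_image("wrist"); P=brown("wrist",im,d)
    P[d<=0]=np.nan
    if name: save(name,im)
    for c in caps(P,im,lo,hi): print(c)
    return P,im
E
python3 - <<'E'
from h import *
wl(name="w1.png"); dl(617,-348.5,36,90)
E
```

```text
(array([726.7, -72.9,  48.9]), 12, array([22., 23., 70.]))
(array([727.2, -79.5,  46.8]), 4, array([26., 25., 46.]))
(array([ 624.1, -261.1,   52.4]), 271, array([ 19.,  67., 106.]))
(array([ 623.2, -342.9,   52.1]), 266, array([ 66.,  54., 110.]))
(array([ 606.9, -177.9,   52.3]), 270, array([ 63.,  41., 107.]))
(array([511.6, -59.8,  51.6]), 735, array([51., 14., 45.]))
(array([491.6, -32. ,  51.6]), 125, array([22., 70., 63.]))
(array([ 433.1, -552.1,   51.4]), 751, array([27., 16., 55.]))
(array([ 434.7, -163. ,   51.4]), 67, array([36., 36., 69.]))
(array([420.8,  -2.1,  51.4]), 303, array([42., 13., 53.]))
delta [ 50.2  66.3 184.1] rot [-0.004 -0.004  0.006] rows 5.0 j6 56.2 t 2.3833
```

View pics/w1.png

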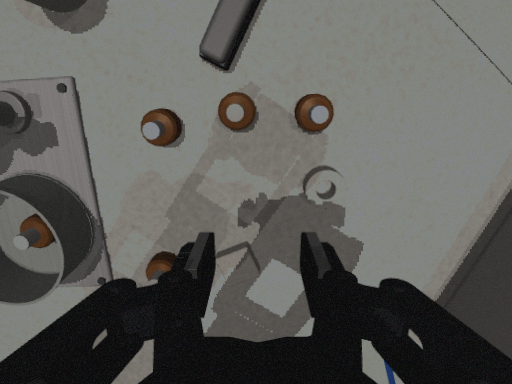

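The wrist view shows three bottles in a row at (160,127), (237,112) and (314,112). The fourth is beside the left finger at (165,268), the label roll is at (323,185), and the canister is at the left. The arm was still moving, so I'll settle it before measuring.

Request:
jog_arm(deltas=[[0,57,58,110,0,0,0],[0,57,58,110,0,0,0],[0,57,58,110,0,0,0],[0,57,58,110,0,0,0],[0,57,58,110,0,0,0],[0,57,58,110,0,0,0]])

```text
clock: 2.88
tool_pos: [616.6, -348.3, 110.3]
eef_rot: [[1.0, -0.001, -0.001], [-0.001, -1.0, 0.001], [-0.001, -0.001, -1.0]]
force: [0.2, 0.4, 0.2]
gripper_width: 42.5
finger_force: 0.0
```

```bash
python3 - <<'E'
s=open("h.py").read()
s=s.replace('def brown(n,im,d):\n    CM=cam(n); ','def brown(n,im,d,CM=None):\n    CM=CM or cam(n); ')
s=s.replace('arm.get_state(); im,d=get_image("wrist"); P=brown("wrist",im,d)','CM=cam("wrist"); im,d=get_image("wrist"); P=brown("wrist",im,d,CM)')
open("h.py","w").write(s)
E
python3 - <<'E'
from h import *
s=arm.get_state(); print(s["tool_pos"],np.abs(s["dq"]).max()); wl(); dl(617,-348.5,36,90)
E
```

```text
[ 616.5898591  -348.28742962  110.28770125] 3.233688539755708
(array([ 620.7, -268.2,   51.8]), 563, array([ 31.,  26., 115.]))
(array([ 619.3, -350.1,   52.1]), 543, array([ 15.,  39., 106.]))
(array([ 603.6, -185.2,   51.6]), 553, array([ 49.,  13., 114.]))
delta [-0.4 -0.2 76.4] rot [ 0.001 -0.002 -0.   ] rows 2.0 j6 54.5 t 2.9333
```

Request:
jog_arm(deltas=[[0,1,1,40,0,0,0],[0,1,1,74,0,0,0],[0,1,1,74,0,0,0],[0,1,1,74,0,0,0],[-1,1,1,74,0,0,0],[-1,1,1,74,0,0,0],[-1,1,1,74,0,0,0],[-1,1,1,74,0,0,0]], grip_force=40)

```text
clock: 3.6
tool_pos: [620.2, -350.7, 41.0]
eef_rot: [[1.0, -0.0, 0.005], [-0.0, -1.0, -0.003], [0.005, 0.003, -1.0]]
force: [-0.7, 1.6, 7.0]
gripper_width: 15.5
finger_force: 39.0
```

Run:
```python
from h import *
c=np.array([478,-13.5]); b=np.array([483.5,-31.]); a0=np.degrees(np.arctan2(*(b-c)[::-1])); print(a0,np.linalg.norm(b-c))
for p in (87,149,211,273):
    q=np.radians(a0+p); t=c+43*np.array([np.cos(q),np.sin(q)]); print(p,t.round(1),"yaw",(a0+p+90)%180, np.linalg.norm(t-b))
s=arm.get_state(); print(s["gripper_width"],s["finger_force"])
```

```text
-72.5528115767178 18.34393632784414
87 [519.6  -2.8] yaw 104.4471884232822 45.857779267949084
149 [488.1  28.3] yaw 166.4471884232822 59.47897717033729
211 [445.8  15. ] yaw 48.4471884232822 59.478977170337274
273 [437.7 -28.5] yaw 110.44718842328223 45.85777926794911
15.470934757112481 38.99159610271454
```

Request:
jog_arm(deltas=[[-1,0,0,-20,0,0,0],[-1,0,0,-60,0,0,0],[-1,0,0,-90,0,0,0],[-1,0,0,-90,0,0,0],[-1,0,0,-90,0,0,0]])

```text
clock: 4.02
tool_pos: [620.2, -351.0, 131.9]
eef_rot: [[1.0, -0.0, 0.007], [-0.0, -1.0, -0.005], [0.007, 0.005, -1.0]]
force: [0.6, 0.9, -0.9]
gripper_width: 15.9
finger_force: 39.1
```

Run:
```python
from h import *
wl(name="w2.png"); s=arm.get_state(); print(s["tool_pos"],s["gripper_width"],s["force"])
```

```text
(array([ 620.7, -268.2,   51.9]), 464, array([ 42.,  28., 114.]))
(array([ 603.3, -185.2,   51.8]), 483, array([ 49.,  16., 114.]))
(array([ 478.1, -579.2,   50.9]), 342, array([28., 18., 57.]))
[ 618.74407198 -350.00131579  128.71294819] 15.820357427202485 [-0.08863125  0.08670011 -0.9041539 ]
```

View pics/w2.png

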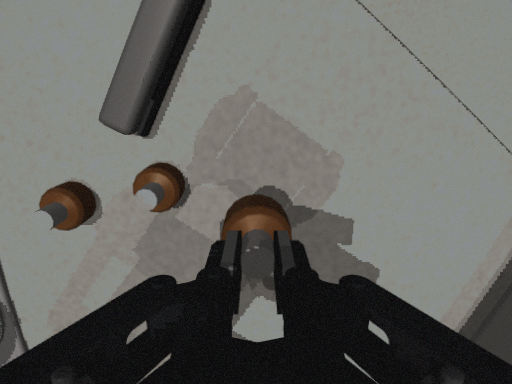

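The bottle hangs straight and centred between the fingers at (257,230). Two bottles remain in view at (160,188) and (68,205).

Request:
jog_arm(deltas=[[-1,-20,-30,-50,0,0,0],[-1,-178,-334,-74,0,0,0],[-1,-178,-334,-74,0,0,0],[-1,-178,-334,-74,0,0,0],[-1,-178,-334,-74,0,0,0],[-1,-178,-334,-74,0,0,0],[-1,-178,-334,-74,0,0,0],[-1,-178,-334,-74,0,0,0],[-1,-178,-334,-74,0,0,0],[-1,-178,-334,-74,0,0,0]])

```text
clock: 4.9
tool_pos: [437.3, -12.5, 198.8]
eef_rot: [[1.0, 0.002, -0.003], [0.002, -1.0, 0.002], [-0.003, -0.002, -1.0]]
force: [0.6, 0.3, -0.3]
gripper_width: 15.9
finger_force: 39.2
```

Request:
jog_arm(deltas=[[-1,0,0,0,0,0,0],[-1,0,0,0,0,0,0],[-1,0,0,0,0,0,0]])

```text
clock: 5.15
tool_pos: [439.6, -15.5, 199.3]
eef_rot: [[1.0, -0.0, -0.002], [-0.0, -1.0, -0.0], [-0.002, 0.0, -1.0]]
force: [-1.1, -0.6, -0.1]
gripper_width: 15.8
finger_force: 39.2
```

```bash
cat >> h.py <<'E'
def plan(c,b,slots=(87,149,211,273),r=43):
    a0=np.degrees(np.arctan2(*(b-c)[::-1])); print("b6 off",(b-c).round(1))
    for p in slots:
        q=np.radians(a0+p); t=c+r*np.array([np.cos(q),np.sin(q)]); print(p,t.round(1),"yaw",round((a0+p+90)%180,1));
E
python3 - <<'E'
from h import *
P,im=wl(60,69,name="w3.png"); s=arm.get_state(); print(s["tool_pos"],s["gripper_width"])
m=(abs(P[...,2]-74)<2)&(np.hypot(P[...,0]-479,P[...,1]+14)<85); c=circ(P[m][:,:2]); print(m.sum(),c)
m=(abs(P[...,2]-64)<3)&(np.hypot(P[...,0]-484,P[...,1]+31)<16); b=P[m][:,:2].mean(0); print(m.sum(),b,P[m].std(0)); plan(c[:2],b)
E
```

```text
(array([544.8, -15.4,  64.6]), 63, array([70., 14., 65.]))
(array([470.9, -65.2,  64.6]), 434, array([46., 13., 63.]))
(array([472.6,  35.6,  64.6]), 443, array([51., 14., 62.]))
(array([484.5, -31.8,  64.7]), 320, array([ 15.,  60., 119.]))
[439.83014729 -15.86905662 199.38256704] 16.030014064040508
2068 [480.16111979 -14.94015305  67.24411159]
317 [484.46192302 -31.84924983] [4.41862886 4.39366104 0.74121095]
b6 off [  4.3 -16.9]
87 [522.3  -6.5] yaw 101.3
149 [492.5  26.2] yaw 163.3
211 [449.6  15.3] yaw 45.3
273 [439.1 -27.7] yaw 107.3
```

View pics/w3.png

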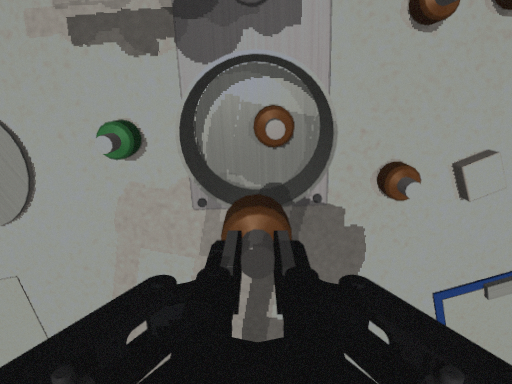

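The canister ring is centred near pixel (257,130), with bottle6 at (275,127) inside it. The held bottle is at (257,225), and the green look-alike at (118,140) is not to be touched.

Request:
jog_arm(deltas=[[-1,41,-4,20,0,0,-0.1],[-1,82,-8,60,0,0,-0.19],[-1,82,-8,65,0,0,-0.19],[-1,82,-8,65,0,0,-0.19],[-1,82,-8,85,0,0,-0.19],[-1,82,-8,110,0,0,-0.19],[-1,82,-8,135,0,0,-0.19],[-1,82,-8,148,0,0,-0.19],[-1,82,-8,148,0,0,-0.19],[-1,82,-8,148,0,0,-0.19]])

```text
clock: 6.03
tool_pos: [521.9, -8.3, 52.1]
eef_rot: [[0.982, 0.187, -0.001], [0.187, -0.982, -0.0], [-0.001, -0.0, -1.0]]
force: [0.2, -0.9, -0.5]
gripper_width: 16.0
finger_force: 45.3
```

Request:
jog_arm(deltas=[[-1,0,0,2,0,0,0],[-1,0,0,4,0,0,0],[-1,0,0,4,0,0,0]])

```text
clock: 6.28
tool_pos: [523.0, -8.1, 50.2]
eef_rot: [[0.982, 0.188, 0.001], [0.188, -0.982, -0.001], [0.001, 0.001, -1.0]]
force: [-1.7, -0.6, 6.3]
gripper_width: 15.8
finger_force: 46.1
```

Request:
jog_arm(deltas=[[-0.35,0,0,-2,0,0,0],[-0.35,0,0,-2,0,0,0],[-0.35,0,0,-2,0,0,0],[-0.35,0,0,-40,0,0,0],[-0.35,0,0,-80,0,0,0],[0,0,0,-120,0,0,0],[0,-80,0,-140,0,0,0],[0,-80,0,-140,0,0,0],[0,-80,0,-140,0,0,0],[0,-80,0,-140,0,0,0]])

```text
clock: 7.12
tool_pos: [442.7, -22.7, 189.3]
eef_rot: [[0.982, 0.188, 0.004], [0.188, -0.982, -0.001], [0.003, 0.001, -1.0]]
force: [0.0, -0.4, -0.7]
gripper_width: 42.8
finger_force: 0.0
```

Run:
```python
from h import *
P,im=wl(59,69,name="w4.png"); wl(46,58); s=arm.get_state(); print(s["tool_pos"],s["clock"])
im,d=get_image("top"); P=brown("top",im,d)
for c in caps(P,im,46,58):
    if 350<c[0][0]<700 and -450<c[0][1]<200: print("top",c)
dl(603.5,-184.5,110,90); dl(603.5,-184.5,40,90)
```

```text
(array([466.1, -17.4,  64.1]), 1280, array([49., 12., 60.]))
(array([542.6,   6.1,  62.5]), 6, array([63., 14., 65.]))
(array([518.1,  -9.1,  64.6]), 375, array([ 71.,  66., 129.]))
(array([484.4, -32.1,  64.6]), 342, array([ 14.,  58., 117.]))
(array([ 601.5, -181.6,   51.8]), 448, array([ 55.,  20., 117.]))
(array([467.4, -16.2,  52.1]), 1405, array([48., 13., 50.]))
(array([470.4, 128. ,  51.8]), 363, array([ 69.,  21., 120.]))
(array([489.8, -27.9,  52.2]), 33, array([ 15.,  73., 104.]))
(array([ 425.8, -168.6,   52. ]), 284, array([ 49.,  21., 120.]))
[443.64699504 -22.52113034 188.19578573] 7.2167
top (array([ 616.8, -264.3,   51.2]), 23, array([ 26.,  91., 121.]))
top (array([ 599.5, -180. ,   51.7]), 26, array([ 31., 103., 118.]))
top (array([467.7, 132.2,  52.4]), 25, array([ 68.,  92., 118.]))
top (array([ 423.1, -167.2,   51.6]), 25, array([ 31., 103., 117.]))
delta [126.3 189.3  77.7] rot [-0.     0.001  0.19 ] rows 6.0 j6 66.6 t 7.2667
delta [126.3 189.3 147.7] rot [-0.     0.001  0.19 ] rows 7.0 j6 66.6 t 7.2667
```

View pics/w4.png

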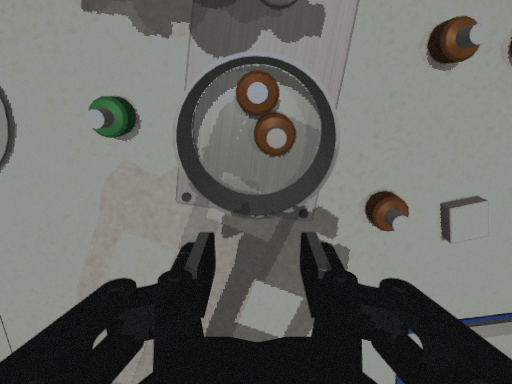

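Two bottles now stand in the canister, at (257,92) and (275,133), touching but upright. There is free floor at the left and bottom.

Request:
jog_arm(deltas=[[0,125,187,60,0,0,0.19],[0,125,187,60,0,0,0.19],[0,125,187,60,0,0,0.19],[0,125,187,60,0,0,0.19],[0,125,187,60,0,0,0.19],[0,125,187,60,0,0,0.19],[0,125,187,90,0,0,0.19],[0,125,187,90,0,0,0.19],[0,125,187,90,0,0,0.19]])

```text
clock: 8.02
tool_pos: [600.0, -181.7, 94.1]
eef_rot: [[1.0, -0.0, -0.007], [-0.0, -1.0, 0.003], [-0.007, -0.003, -1.0]]
force: [0.5, 0.5, -0.9]
gripper_width: 42.9
finger_force: 0.0
```

Run:
```python
from h import *
wl(); print(arm.get_state()["tool_pos"]); dl(601.5,-183,40.5,90)
```

```text
(array([723.5, -84.9,  50.8]), 210, array([23., 22., 59.]))
(array([620.1, -20.9,  51. ]), 360, array([53., 13., 45.]))
(array([ 620.3, -265.8,   52. ]), 675, array([ 53.,  19., 121.]))
(array([ 603.9, -183.4,   52.1]), 633, array([ 15.,  34., 106.]))
(array([543.8, -31.3,  51.5]), 874, array([44., 13., 53.]))
(array([521.4, -14.6,  53.6]), 187, array([26., 30., 74.]))
(array([469. , -81.7,  51.7]), 90, array([61., 16., 41.]))
[ 601.01144748 -181.8588918    96.42076926]
delta [ 0.7  1.2 55.9] rot [-0.002  0.004  0.   ] rows 2.0 j6 66.4 t 8.0667
```

Request:
jog_arm(deltas=[[0,1,1,35,0,0,0],[0,1,1,57,0,0,0],[0,1,1,57,0,0,0],[-1,1,1,57,0,0,0],[-1,1,1,57,0,0,0],[-1,1,1,57,0,0,0],[-1,1,1,20,0,0,0],[-1,1,1,-20,0,0,0],[-1,1,1,-60,0,0,0],[-1,1,1,-90,0,0,0]])

```text
clock: 8.9
tool_pos: [604.0, -184.1, 194.6]
eef_rot: [[1.0, -0.0, 0.007], [-0.0, -1.0, -0.003], [0.007, 0.003, -1.0]]
force: [0.3, -0.3, 0.4]
gripper_width: 15.5
finger_force: 39.1
```

Run:
```python
from h import *
print(arm.get_state()["tool_pos"]); dl(492.5,26,130,163)
```

```text
[ 604.03656164 -184.08917949  194.64451172]
delta [-112.  -210.3   63.3] rot [ 0.007 -0.004 -1.274] rows 11.0 j6 66.3 t 8.9
```

Request:
jog_arm(deltas=[[-1,-110,-209,10,0,0,-1.274],[-1,-110,-209,10,0,0,-1.274],[-1,-110,-209,10,0,0,-1.274],[-1,-110,-209,10,0,0,-1.274],[-1,-110,-209,10,0,0,-1.274],[-1,-110,-209,10,0,0,-1.274],[-1,-110,-209,10,0,0,-1.274],[-1,-110,-209,10,0,0,-1.274],[-1,-110,-209,10,0,0,-1.274],[-1,-110,-209,10,0,0,-1.274]])

```text
clock: 9.73
tool_pos: [493.1, 25.8, 180.6]
eef_rot: [[0.309, 0.951, 0.004], [0.951, -0.309, -0.0], [0.001, 0.004, -1.0]]
force: [0.5, -0.2, 0.0]
gripper_width: 15.6
finger_force: 39.2
```

Request:
jog_arm(deltas=[[-1,0,0,20,0,0,-0.03],[-1,0,0,40,0,0,-0.03],[-1,0,0,40,0,0,-0.03]])

```text
clock: 9.98
tool_pos: [490.6, 25.7, 136.2]
eef_rot: [[0.287, 0.958, -0.004], [0.958, -0.287, 0.0], [-0.001, -0.004, -1.0]]
force: [-1.2, -0.3, -2.4]
gripper_width: 15.5
finger_force: 39.2
```

Run:
```python
from h import *
wl(59,69); print(arm.get_state()["tool_pos"]); dl(492.5,26,52,163)
```

```text
(array([498.7,  48.3,  61.8]), 133, array([39., 10., 72.]))
(array([613.1,  -2.4,  63.9]), 267, array([40., 11., 64.]))
(array([539.4, -38.5,  63.9]), 265, array([45., 13., 56.]))
(array([417.2,  -2.4,  64. ]), 250, array([46., 13., 54.]))
(array([518.4,  -7.4,  64.2]), 450, array([ 17.,  32., 109.]))
(array([482.1, -35.8,  64.7]), 82, array([ 25.,  19., 112.]))
(array([460.8, -76.6,  64.5]), 388, array([45., 13., 57.]))
[491.45090151  25.65599638 137.77675106]
delta [ 0.7  1.1 85.8] rot [-0.002  0.     0.006] rows 3.0 j6 11.0 t 10.0333
```

Request:
jog_arm(deltas=[[-1,0,0,30,0,0,0],[-1,0,0,60,0,0,0],[-1,0,0,80,0,0,0],[-1,0,0,85,0,0,0],[-1,0,0,88,0,0,0],[-1,0,0,88,0,0,0]])

```text
clock: 10.53
tool_pos: [494.1, 25.6, 54.5]
eef_rot: [[0.287, 0.958, 0.001], [0.958, -0.287, 0.0], [0.001, 0.001, -1.0]]
force: [-6.6, 0.7, 10.1]
gripper_width: 15.2
finger_force: 45.1
```

Request:
jog_arm(deltas=[[-0.35,0,0,-3,0,0,0],[-0.35,0,0,-3,0,0,0],[-0.35,0,0,-3,0,0,0],[-0.35,0,0,-40,0,0,0],[-0.35,0,0,-80,0,0,0],[0,-20,0,-120,0,0,0],[0,-60,0,-150,0,0,0],[0,-60,0,-150,0,0,0],[0,-60,0,-150,0,0,0]])

```text
clock: 11.28
tool_pos: [476.8, -33.8, 203.9]
eef_rot: [[0.29, 0.957, 0.007], [0.957, -0.29, -0.002], [0.0, 0.007, -1.0]]
force: [0.5, 0.5, -0.5]
gripper_width: 43.0
finger_force: 0.0
```

Run:
```python
from h import *
P,im=wl(59,69,name="w5.png"); s=arm.get_state(); print(s["tool_pos"],s["clock"])
im,d=get_image("top"); P=brown("top",im,d)
for c in caps(P,im,46,58):
    if 350<c[0][0]<700 and -450<c[0][1]<200: print("top",c)
dl(619,-267,95,90)
```

```text
(array([491.5,  49.8,  64.8]), 6, array([63.,  9., 97.]))
(array([466.1, -42.6,  64. ]), 940, array([44., 12., 60.]))
(array([535. ,  20.8,  64.3]), 27, array([69., 11., 90.]))
(array([610.2,  -5.8,  64.1]), 135, array([47., 12., 57.]))
(array([493.5,  22.4,  64.6]), 317, array([ 48.,  64., 133.]))
(array([543. ,   2.9,  65. ]), 4, array([56., 12., 68.]))
(array([544.7,  -3.2,  63.9]), 6, array([44., 12., 64.]))
(array([518.1,  -8.9,  64.6]), 311, array([ 22.,  56., 125.]))
(array([484.9, -30.9,  64.2]), 294, array([ 14.,  54., 120.]))
[475.74777582 -32.57151829 201.21505272] 11.3333
top (array([ 617. , -264.1,   51. ]), 25, array([ 26.,  95., 122.]))
top (array([467.9, 132.7,  52.9]), 23, array([ 68.,  92., 120.]))
top (array([ 422.6, -167.5,   52.9]), 23, array([ 33., 101., 118.]))
delta [-183.9  205.8  104. ] rot [-1.000e-03  0.000e+00  1.279e+00] rows 11.0 j6 3.9 t 11.3833
```

View pics/w5.png

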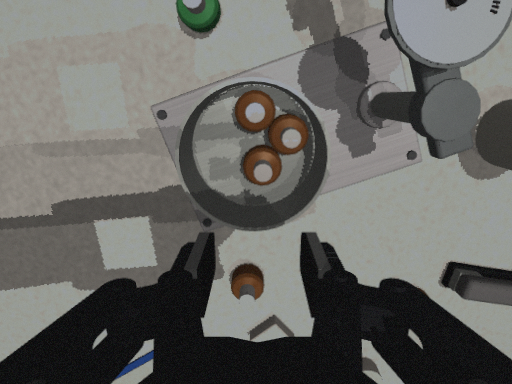

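Three bottles stand upright in the canister, at (255,112), (289,134) and (262,165). The free floor is to the left and below.

Request:
jog_arm(deltas=[[0,-184,206,20,0,0,1.279],[0,-184,206,20,0,0,1.279],[0,-184,206,20,0,0,1.279],[0,-184,206,20,0,0,1.279],[0,-184,206,20,0,0,1.279],[0,-184,206,20,0,0,1.279],[0,-184,206,60,0,0,1.279],[0,-184,206,104,0,0,1.279],[0,-184,206,104,0,0,1.279],[0,-184,206,104,0,0,1.279]])

```text
clock: 12.22
tool_pos: [615.5, -263.9, 85.7]
eef_rot: [[1.0, 0.024, -0.014], [0.024, -1.0, 0.009], [-0.014, -0.009, -1.0]]
force: [-1.1, 0.1, -0.2]
gripper_width: 42.6
finger_force: 0.0
```

Request:
jog_arm(deltas=[[0,0,0,0,0,0,0.02],[0,0,0,0,0,0,0.02]])

```text
clock: 12.38
tool_pos: [619.2, -265.6, 93.5]
eef_rot: [[1.0, 0.013, -0.003], [0.013, -1.0, 0.002], [-0.003, -0.002, -1.0]]
force: [-0.1, -0.7, -0.1]
gripper_width: 42.5
finger_force: 0.0
```

Run:
```python
from h import *
wl(); print(arm.get_state()["tool_pos"]); dl(618.5,-266.5,41,90)
```

```text
(array([ 620.9, -267.3,   52.2]), 633, array([17., 34., 99.]))
(array([511.6, -74.9,  50.9]), 310, array([51., 17., 41.]))
[ 619.7594894  -266.11705505   94.89662757]
delta [-1.2  0.4 53.9] rot [-0.001  0.002  0.013] rows 2.0 j6 59.7 t 12.4333
```

Request:
jog_arm(deltas=[[0,-1,0,35,0,0,0],[0,-1,0,55,0,0,0],[0,-1,0,55,0,0,0],[-1,-1,0,55,0,0,0],[-1,-1,0,55,0,0,0],[-1,-1,0,55,0,0,0],[-1,-1,0,20,0,0,0],[-1,-1,0,-20,0,0,0],[-1,-1,0,-60,0,0,0],[-1,-1,0,-90,0,0,0]])

```text
clock: 13.27
tool_pos: [620.3, -268.1, 192.5]
eef_rot: [[1.0, 0.01, 0.006], [0.01, -1.0, -0.003], [0.006, 0.003, -1.0]]
force: [1.4, -0.0, 0.3]
gripper_width: 15.7
finger_force: 39.1
```

Run:
```python
from h import *
dl(449.5,15,138,45)
```

```text
delta [-168.2 -285.1   52.5] rot [ 0.001 -0.007  0.796] rows 9.0 j6 59.7 t 13.2667
```

Request:
jog_arm(deltas=[[-1,-167,-284,5,0,0,0.796],[-1,-167,-284,5,0,0,0.796],[-1,-167,-284,5,0,0,0.796],[-1,-167,-284,5,0,0,0.796],[-1,-167,-284,5,0,0,0.796],[-1,-167,-284,5,0,0,0.796],[-1,-167,-284,5,0,0,0.796],[-1,-167,-284,5,0,0,0.796],[-1,-167,-284,20,0,0,0.796],[-1,-167,-284,45,0,0,0.796]])

```text
clock: 14.1
tool_pos: [451.5, 16.3, 146.2]
eef_rot: [[0.709, -0.705, 0.012], [-0.705, -0.709, -0.001], [0.009, -0.007, -1.0]]
force: [1.1, -1.0, -0.4]
gripper_width: 15.6
finger_force: 39.2
```

Request:
jog_arm(deltas=[[-1,0,0,0,0,0,0],[-1,0,0,0,0,0,0]])

```text
clock: 14.27
tool_pos: [448.5, 15.1, 141.5]
eef_rot: [[0.707, -0.707, -0.001], [-0.707, -0.707, 0.0], [-0.001, 0.001, -1.0]]
force: [-0.5, -0.2, -0.1]
gripper_width: 15.3
finger_force: 39.2
```

Run:
```python
from h import *
wl(59,69); print(arm.get_state()["tool_pos"]); dl(449.5,15,54,45)
```

```text
(array([608.6,  -6.7,  64. ]), 183, array([43., 11., 61.]))
(array([482.4, -16.4,  64.1]), 1988, array([45., 12., 64.]))
(array([517.8,  -9.2,  64.4]), 548, array([ 74.,  54., 155.]))
(array([484.3, -32. ,  64.6]), 521, array([ 19.,  53., 148.]))
(array([493.3,  21.9,  64.4]), 472, array([ 17.,  43., 142.]))
[449.59733646  14.7943579  142.65235753]
delta [-0.3  0.  88.7] rot [-0.001 -0.001 -0.001] rows 3.0 j6 127.4 t 14.3167
```

Request:
jog_arm(deltas=[[-1,0,0,30,0,0,0],[-1,0,0,60,0,0,0],[-1,0,0,80,0,0,0],[-1,0,0,88,0,0,0],[-1,0,0,91,0,0,0],[-1,0,0,91,0,0,0]])

```text
clock: 14.82
tool_pos: [452.5, 14.4, 55.3]
eef_rot: [[0.706, -0.708, 0.004], [-0.708, -0.706, 0.0], [0.003, -0.003, -1.0]]
force: [-5.2, 1.9, 12.3]
gripper_width: 15.3
finger_force: 42.0
```

Contact with the floor; release.

Request:
jog_arm(deltas=[[-0.35,0,0,-3,0,0,0],[-0.35,0,0,-3,0,0,0],[-0.35,0,0,-3,0,0,0],[-0.35,0,0,-40,0,0,0],[-0.35,0,0,-80,0,0,0],[0,-20,0,-120,0,0,0],[0,-60,0,-150,0,0,0],[0,-60,0,-150,0,0,0],[0,-60,0,-150,0,0,0]])

```text
clock: 15.57
tool_pos: [407.6, 58.3, 203.5]
eef_rot: [[0.708, -0.706, 0.007], [-0.706, -0.708, -0.0], [0.005, -0.005, -1.0]]
force: [-0.2, 0.2, -0.9]
gripper_width: 42.3
finger_force: 0.0
```

Run:
```python
from h import *
P,im=wl(59,69); s=arm.get_state(); print(s["tool_pos"],s["clock"])
im,d=get_image("top"); P=brown("top",im,d)
for c in caps(P,im,46,58):
    if 350<c[0][0]<700 and -450<c[0][1]<200: print("top",c)
dl(424.5,-168.5,95,90)
```

```text
(array([476.2, -12.1,  64. ]), 895, array([50., 13., 63.]))
(array([517.5,  -8.6,  64.3]), 397, array([ 72.,  51., 121.]))
(array([483.9, -31.6,  64.6]), 391, array([ 72.,  55., 123.]))
(array([492.9,  22.3,  64.4]), 358, array([ 70.,  64., 122.]))
(array([451. ,  13. ,  64.6]), 323, array([ 20.,  64., 118.]))
(array([68.9, -5.6, 63.6]), 170, array([ 53., 108.,  27.]))
[407.07872242  57.61745812 201.0622003 ] 15.6167
top (array([483.7,  26.7,  52. ]), 4, array([ 36., 102., 115.]))
top (array([481.3, -20. ,  49.9]), 4, array([ 23., 122., 110.]))
top (array([477.1, -78.3,  53.5]), 4, array([ 24.,  21., 118.]))
top (array([467.9, 132.5,  52.4]), 24, array([ 68.,  92., 118.]))
top (array([449.2,  27.4,  47.4]), 4, array([ 16., 105., 117.]))
top (array([429.5, -56.4,  51.5]), 4, array([ 23.,  22., 122.]))
top (array([ 423.2, -167.5,   51.8]), 24, array([ 30., 101., 117.]))
delta [172.3 146.8 104.5] rot [ 0.001  0.    -0.786] rows 7.0 j6 132.6 t 15.6667
```

Request:
jog_arm(deltas=[[0,172,147,10,0,0,-0.786],[0,172,147,10,0,0,-0.786],[0,172,147,10,0,0,-0.786],[0,172,147,10,0,0,-0.786],[0,172,147,10,0,0,-0.786],[0,172,147,50,0,0,-0.786],[0,172,147,90,0,0,-0.786],[0,172,147,105,0,0,-0.786],[0,172,147,105,0,0,-0.786],[0,172,147,105,0,0,-0.786]])

```text
clock: 16.5
tool_pos: [421.3, -167.5, 91.0]
eef_rot: [[1.0, -0.003, -0.008], [-0.003, -1.0, 0.005], [-0.008, -0.005, -1.0]]
force: [-0.6, 0.0, 0.7]
gripper_width: 42.8
finger_force: 0.0
```

Run:
```python
from h import *
wl(); print(arm.get_state()["tool_pos"]); dl(425,-169,41,90)
```

```text
(array([490.4, -74.3,  51.6]), 1554, array([48., 13., 49.]))
(array([485. , -38.8,  51.7]), 396, array([28., 47., 65.]))
(array([ 426.4, -170.1,   52.1]), 658, array([ 15.,  34., 110.]))
(array([415.3, -15. ,  51.6]), 354, array([39., 12., 60.]))
[ 423.26312135 -168.03327341   93.88263783]
delta [ 1.9  1.1 52.9] rot [-0.002  0.003 -0.002] rows 2.0 j6 59.1 t 16.55
```

Request:
jog_arm(deltas=[[0,0,1,35,0,0,0],[0,0,1,54,0,0,0],[0,0,1,54,0,0,0],[-1,0,1,54,0,0,0],[-1,0,1,54,0,0,0],[-1,0,1,54,0,0,0],[-1,0,1,20,0,0,0],[-1,0,1,-20,0,0,0],[-1,0,1,-60,0,0,0],[-1,0,1,-90,0,0,0]])

```text
clock: 17.38
tool_pos: [425.5, -169.8, 190.8]
eef_rot: [[1.0, 0.0, 0.006], [0.0, -1.0, -0.004], [0.006, 0.004, -1.0]]
force: [1.4, -0.4, -0.0]
gripper_width: 15.3
finger_force: 39.0
```

Run:
```python
from h import *
dl(439,-28,138,107)
```

```text
delta [  13.2 -141.9   52.4] rot [ 0.004 -0.005 -0.297] rows 4.0 j6 58.9 t 17.3833
```

Request:
jog_arm(deltas=[[-1,14,-141,5,0,0,-0.297],[-1,14,-141,5,0,0,-0.297],[-1,14,-141,5,0,0,-0.297],[-1,14,-141,5,0,0,-0.297],[-1,14,-141,30,0,0,-0.297],[-1,14,-141,47,0,0,-0.297],[-1,14,-141,47,0,0,-0.297],[-1,14,-141,47,0,0,-0.297]])

```text
clock: 18.05
tool_pos: [438.1, -27.9, 138.9]
eef_rot: [[0.956, 0.293, -0.0], [0.293, -0.956, -0.0], [-0.0, 0.0, -1.0]]
force: [0.6, 0.1, -0.6]
gripper_width: 15.3
finger_force: 39.2
```

Run:
```python
from h import *
wl(59,69); print(arm.get_state()["tool_pos"]); dl(439,-28,54,107)
```

```text
(array([481.9, -13.6,  64. ]), 2071, array([47., 13., 57.]))
(array([518.2,  -9. ,  64.6]), 585, array([ 76.,  60., 144.]))
(array([493.5,  22.2,  64.5]), 566, array([ 65.,  53., 138.]))
(array([484.5, -31.9,  64.6]), 509, array([ 15.,  50., 130.]))
(array([452.2,  12.9,  64.4]), 477, array([ 14.,  44., 125.]))
[438.87281468 -28.33925584 139.86484537]
delta [ 0.1 -0.4 85.9] rot [ 0.001 -0.002 -0.   ] rows 3.0 j6 59.6 t 18.1
```

Request:
jog_arm(deltas=[[-1,0,0,30,0,0,0],[-1,0,0,60,0,0,0],[-1,0,0,78,0,0,0],[-1,0,0,85,0,0,0],[-1,0,0,88,0,0,0],[-1,0,0,88,0,0,0]])

```text
clock: 18.6
tool_pos: [440.9, -28.5, 55.0]
eef_rot: [[0.957, 0.292, 0.003], [0.292, -0.957, 0.001], [0.003, 0.0, -1.0]]
force: [-6.1, 3.3, 13.1]
gripper_width: 15.3
finger_force: 45.0
```

Request:
jog_arm(deltas=[[-0.35,0,0,-3,0,0,0],[-0.35,0,0,-3,0,0,0],[-0.35,0,0,-3,0,0,0],[-0.35,0,0,-40,0,0,0],[-0.35,0,0,-80,0,0,0],[0,-20,0,-120,0,0,0],[0,-50,0,-150,0,0,0],[0,-50,0,-150,0,0,0],[0,-50,0,-150,0,0,0],[0,-50,0,-150,0,0,0]])

```text
clock: 19.43
tool_pos: [390.4, -42.9, 200.3]
eef_rot: [[0.956, 0.292, 0.001], [0.292, -0.956, -0.0], [0.001, 0.0, -1.0]]
force: [1.2, 0.1, 0.2]
gripper_width: 42.4
finger_force: 0.0
```

Run:
```python
from h import *
P,im=wl(59,69,name="w6.png"); s=arm.get_state(); print(s["tool_pos"],s["clock"])
m=(abs(P[...,2]-74)<2)&(np.hypot(P[...,0]-479,P[...,1]+14)<85); print(circ(P[m][:,:2]))
im,d=get_image("top"); P=brown("top",im,d)
for c in caps(P,im,60,69):
    if 400<c[0][0]<560 and -100<c[0][1]<80: print("top",c)
dl(400,300,130,90)
```

```text
(array([477.9, -16.1,  64.1]), 1063, array([48., 13., 58.]))
(array([517.8,  -9.3,  64.4]), 416, array([ 74.,  53., 115.]))
(array([493. ,  22.2,  64.3]), 415, array([ 73.,  57., 114.]))
(array([484.5, -32.3,  64.4]), 375, array([ 72.,  63., 118.]))
(array([451.5,  12.8,  64.5]), 350, array([ 70.,  63., 117.]))
(array([439.2, -29.7,  64.7]), 323, array([ 20.,  63., 111.]))
[390.01634396 -42.59810581 198.99613141] 19.4833
[479.74177792 -15.15755062  67.39408506]
top (array([515.4,  -6.8,  63.5]), 16, array([ 31., 122., 113.]))
top (array([492.1,  25.3,  63.7]), 21, array([ 33., 124., 114.]))
top (array([482.8, -29.3,  63.6]), 19, array([ 37., 112., 117.]))
top (array([450.1,  15.7,  64.7]), 20, array([ 36., 119., 116.]))
top (array([437.9, -26.9,  64.6]), 18, array([ 13., 127., 103.]))
delta [ 110.1 -324.4   68.7] rot [-0.002  0.003  0.297] rows 9.0 j6 55.9 t 19.5333
```

View pics/w6.png

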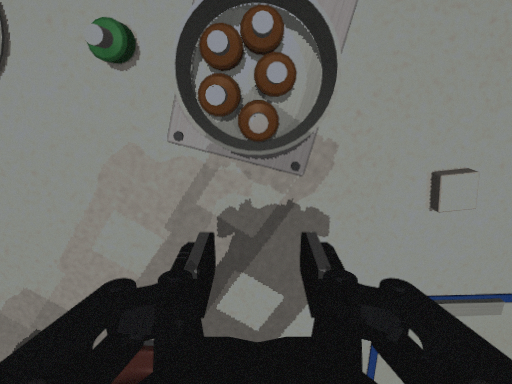

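All five brown bottles stand in the canister, at pixels (262,22), (220,42), (276,74), (216,96) and (258,122). Next is the lid.

Request:
jog_arm(deltas=[[0,143,-329,20,0,0,0.297],[0,143,-329,20,0,0,0.297],[0,143,-329,20,0,0,0.297],[0,143,-329,20,0,0,0.297],[0,143,-329,60,0,0,0.297],[0,143,-329,99,0,0,0.297],[0,143,-329,99,0,0,0.297],[0,143,-329,99,0,0,0.297],[0,143,-329,99,0,0,0.297],[0,143,-329,99,0,0,0.297]])

```text
clock: 20.37
tool_pos: [428.5, 316.2, 96.2]
eef_rot: [[1.0, 0.003, -0.007], [0.003, -1.0, -0.003], [-0.007, 0.003, -1.0]]
force: [-0.9, -0.2, 0.0]
gripper_width: 43.2
finger_force: 0.0
```

Run:
```python
from h import *
P,im=wl(26,40); print(arm.get_state()["tool_pos"],arm.get_state()["clock"]); dl(432.5,314.5,21,90)
m=(abs(P[...,2]-10)<3)&(np.hypot(P[...,0]-433,P[...,1]-314)<80)
mm=m.astype(np.uint8); e=(mm-cv2.erode(mm,np.ones((3,3))))>0
q=P[e][:,:2]; q=q[np.hypot(*(q-[433,314]).T)>64]; print(len(q),circ(q),circ(q,72)[:2])
```

```text
(array([516.5, 470.9,  29.3]), 2637, array([90., 34., 26.]))
(array([468.2, 143.9,  29.5]), 695, array([ 65., 127.,  70.]))
(array([436.9, 313.5,  32.1]), 745, array([77., 34., 35.]))
[427.82489298 317.67158135  94.57550628] 20.4167
delta [ 5.3  3.  73.5] rot [0.002 0.009 0.004] rows 2.0 j6 118.3 t 20.4167
803 [435.49376468 313.86549127  70.4185536 ] [434.77477401 313.80061085]
```

Request:
jog_arm(deltas=[[0,3,0,30,0,0,0],[0,3,0,60,0,0,0],[0,3,0,77,0,0,0],[0,3,0,78,0,0,0],[0,3,0,78,0,0,0],[-1,3,0,78,0,0,0],[-1,3,0,78,0,0,0],[-1,3,0,78,0,0,0],[-1,3,0,78,0,0,0]], grip_force=60)

```text
clock: 21.17
tool_pos: [435.0, 314.2, 24.8]
eef_rot: [[1.0, -0.0, 0.003], [-0.0, -1.0, 0.001], [0.003, -0.001, -1.0]]
force: [-0.2, 0.1, 1.0]
gripper_width: 18.2
finger_force: 58.8
```

Request:
jog_arm(deltas=[[-1,0,0,-10,0,0,0],[-1,0,0,-40,0,0,0],[-1,0,0,-80,0,0,0],[-1,0,0,-110,0,0,0],[-1,0,0,-140,0,0,0],[-1,0,0,-140,0,0,0],[-1,0,0,-140,0,0,0],[-1,0,0,-140,0,0,0]])

```text
clock: 21.83
tool_pos: [433.4, 313.3, 163.0]
eef_rot: [[1.0, -0.0, -0.001], [-0.0, -1.0, -0.0], [-0.001, 0.0, -1.0]]
force: [-0.4, -0.4, -2.6]
gripper_width: 18.5
finger_force: 59.0
```

```bash
cat >> h.py <<'E'
def lidfit():
    CM=cam("wrist"); s=arm.get_state(); im,d=get_image("wrist"); P=brown("wrist",im,d,CM); p=np.array(s["tool_pos"]); P[d<=0]=np.nan
    h=P[...,2]-(p[2]-14.5)
    m=(abs(h)<9)&(np.hypot(P[...,0]-p[0],P[...,1]-p[1])<95)
    print("lid z",np.nanmedian(P[m][:,2]),"tcp",p.round(1),s["gripper_width"],s["clock"])
    v=P[m]; A=np.c_[v[:,0]-p[0],v[:,1]-p[1],np.ones(len(v))]; print("plane",np.linalg.lstsq(A,v[:,2],rcond=None)[0].round(3),len(v))
    mm=m.astype(np.uint8); e=(mm-cv2.erode(mm,np.ones((3,3))))>0; q=P[e][:,:2]; q=q[np.hypot(*(q-p[:2]).T)>62]; c=circ(q,72)[:2]; print("lid c",c,"rel tcp",c-p[:2])
    return im,P
E
python3 - <<'E'
from h import *
im,P=lidfit(); save("w7.png",im); dl(480,-15,163,90)
E
```

```text
lid z 148.68788778195145 tcp [433.4 313.3 163. ] 18.48925159517112 21.8333
plane [-3.00000e-03 -2.00000e-03  1.48769e+02] 36865
lid c [432.6593144  312.95850709] rel tcp [-0.72559778 -0.36990545]
delta [ 47.2 328.1  -0.9] rot [ 0.001  0.002 -0.   ] rows 8.0 j6 117.9 t 21.8833
```

View pics/w7.png

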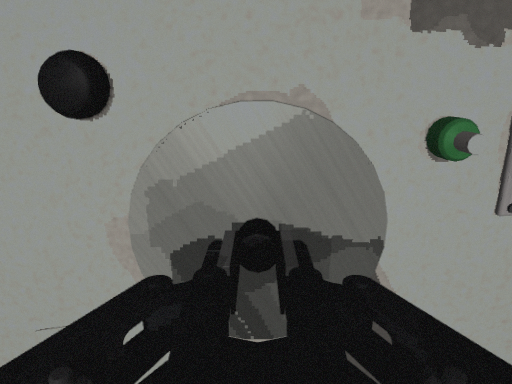

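The lid hangs level and centred under the gripper, its disc around (258,215). The green bottle at (455,138) is well below it.

Request:
jog_arm(deltas=[[-1,46,328,-3,0,0,0],[-1,46,328,-3,0,0,0],[-1,46,328,-3,0,0,0],[-1,46,328,-3,0,0,0],[-1,46,328,-3,0,0,0],[-1,46,328,-3,0,0,0],[-1,46,328,-3,0,0,0],[-1,46,328,-3,0,0,0],[-1,46,328,-3,0,0,0],[-1,46,328,-3,0,0,0]])

```text
clock: 22.72
tool_pos: [478.7, -15.9, 164.2]
eef_rot: [[1.0, -0.005, -0.004], [-0.005, -1.0, 0.001], [-0.004, -0.001, -1.0]]
force: [0.3, 0.9, -2.5]
gripper_width: 18.3
finger_force: 59.3
```

Request:
jog_arm(deltas=[[-1,0,0,20,0,0,0],[-1,0,0,40,0,0,0],[-1,0,0,50,0,0,0],[-1,0,0,50,0,0,0],[-1,0,0,50,0,0,0]])

```text
clock: 23.13
tool_pos: [478.9, -13.2, 115.2]
eef_rot: [[1.0, 0.001, -0.003], [0.001, -1.0, 0.001], [-0.003, -0.001, -1.0]]
force: [-0.2, 0.6, -1.8]
gripper_width: 18.5
finger_force: 59.3
```

Run:
```python
from h import *
im,P=lidfit(); save("w8.png",im); dl(479.5,-14,92,90)
```

```text
lid z 100.87907810893905 tcp [478.9 -13.2 115.2] 18.51470639781117 23.1333
plane [-4.00000e-03 -2.00000e-03  1.00982e+02] 36886
lid c [478.30066839 -13.2912177 ] rel tcp [-0.61764797 -0.07976961]
delta [-0.4  0.5 24.4] rot [-0.     0.     0.001] rows 1.0 j6 79.4 t 23.1833
```

View pics/w8.png

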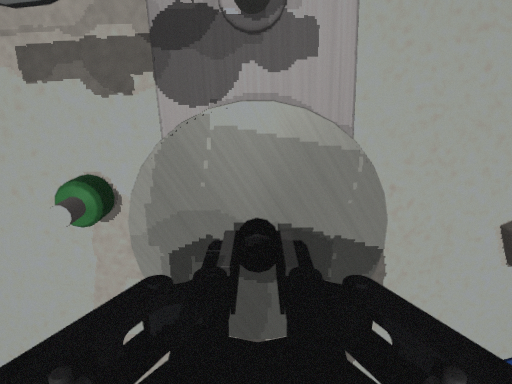

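The lid covers the canister evenly between the base-plate edges (160 and 352 px). Lowering it gently.

Request:
jog_arm(deltas=[[-1,0,0,10,0,0,0],[-1,0,0,16,0,0,0],[-1,0,0,20,0,0,0],[-1,0,0,23,0,0,0],[-1,0,0,26,0,0,0],[-1,0,0,26,0,0,0]])

```text
clock: 23.68
tool_pos: [479.9, -14.3, 92.7]
eef_rot: [[1.0, -0.0, -0.002], [-0.0, -1.0, 0.0], [-0.002, -0.0, -1.0]]
force: [-9.0, 0.9, 13.1]
gripper_width: 18.1
finger_force: 61.0
```

Request:
jog_arm(deltas=[[-0.2,0,0,0,0,0,0],[-0.2,0,0,0,0,0,0],[-0.2,0,0,0,0,0,0],[-0.2,0,0,-40,0,0,0],[-0.2,0,0,-80,0,0,0],[-0.2,-30,0,-120,0,0,0],[-0.2,-60,-10,-150,0,0,0],[-0.2,-60,-10,-150,0,0,0],[-0.2,-60,-10,-150,0,0,0],[-0.2,-60,-10,-150,0,0,0]])

```text
clock: 24.52
tool_pos: [420.0, -4.4, 240.0]
eef_rot: [[1.0, -0.0, 0.001], [-0.0, -1.0, -0.0], [0.001, 0.0, -1.0]]
force: [-0.1, -0.3, -1.0]
gripper_width: 34.0
finger_force: 0.0
```

Run:
```python
from h import *
CM=cam("wrist"); im,d=get_image("wrist"); P=brown("wrist",im,d,CM); P[d<=0]=np.nan; s=arm.get_state(); print(s["tool_pos"],s["clock"])
X,Y,Z=P[...,0],P[...,1],P[...,2]
m=(abs(Z-78)<5)&(np.hypot(X-480,Y+14)<85); v=P[m]; A=np.c_[v[:,0]-480,v[:,1]+14,np.ones(len(v))]; print("lid plane",np.linalg.lstsq(A,v[:,2],rcond=None)[0].round(4),len(v))
e=m.astype(np.uint8); e=(e-cv2.erode(e,np.ones((3,3))))>0; q=P[e][:,:2]; q=q[np.hypot(*(q-[480,-14]).T)>64]; print(circ(q))
for n in ["wrist","top","scene"]:
    if n!="wrist": im,d=get_image(n); P=brown(n,im,d); P[d<=0]=np.nan
    X,Y,Z=P[...,0],P[...,1],P[...,2]
    r=(X>560)&(X<680)&(Y>-60)&(Y<220)
    for nm,m in dict(pin=r&(Y>160)&(Z>145)&(Z<180),knob=r&(Z>184)&(Z<200),beam=r&(abs(Z-136)<3),post=r&(Y<20)&(Z>140)).items():
        if m.sum(): print(n,nm,m.sum(),P[m].mean(0).round(1),P[m].min(0).round(),P[m].max(0).round())
```

```text
[419.68242108  -4.3721441  238.66828437] 24.5667
lid plane [-8.0000e-04 -5.0000e-04  7.8649e+01] 17658
[480.77277337 -14.73404788  70.52415605]
top pin 17 [604.9 181.7 164.4] [600. 177. 146.] [610. 187. 176.]
top knob 68 [608.6 132.4 194.9] [595. 114. 186.] [622. 152. 200.]
top beam 237 [612.8  61.9 136.2] [593. -38. 133.] [638. 194. 139.]
top post 40 [619.5  -8.  141.3] [606. -38. 140.] [635.  20. 146.]
scene pin 32 [606.8 178.  162.4] [600. 174. 148.] [612. 185. 174.]
scene knob 97 [610.4 128.6 194. ] [597. 110. 184.] [622. 150. 200.]
scene beam 264 [616.9  41.2 136.8] [595. -41. 133.] [639. 194. 139.]
scene post 52 [617.5  -6.5 143. ] [600. -28. 140.] [637.  20. 166.]
```

Request:
jog_arm(deltas=[[-0.2,187,-183,-5,0,0,-1.635],[-0.2,187,-183,-5,0,0,-1.635],[-0.2,187,-183,-5,0,0,-1.635],[-0.2,187,-183,-5,0,0,-1.635],[-0.2,187,-183,-5,0,0,-1.635],[-0.2,187,-183,-5,0,0,-1.635],[-0.2,187,-183,-5,0,0,-1.635],[-0.2,187,-183,-5,0,0,-1.635],[-0.2,187,-183,-5,0,0,-1.635],[-0.2,187,-183,-5,0,0,-1.635]])

```text
clock: 25.5
tool_pos: [606.9, 178.9, 241.6]
eef_rot: [[0.309, 0.951, -0.005], [0.951, -0.309, -0.001], [-0.003, -0.005, -1.0]]
force: [0.0, -0.7, -0.4]
gripper_width: 34.2
finger_force: 0.0
```

Run:
```python
from h import *
dl(606,179,240,3.6)
```

```text
delta [-0.2 -0.9  1.6] rot [-0.005  0.002 -0.377] rows 4.0 j6 27.7 t 25.5
```

Request:
jog_arm(deltas=[[-0.2,0,0,0,0,0,-0.377],[-0.2,0,0,0,0,0,-0.377],[-0.2,0,0,0,0,0,-0.377],[-0.2,0,0,20,0,0,-0.377],[-0.2,0,0,20,0,0,-0.377],[-0.2,0,0,20,0,0,-0.377]])

```text
clock: 26.0
tool_pos: [605.7, 178.3, 221.3]
eef_rot: [[-0.055, 0.998, -0.007], [0.998, 0.055, -0.001], [-0.001, -0.007, -1.0]]
force: [-0.3, 0.2, 0.4]
gripper_width: 34.1
finger_force: 0.0
```

Run:
```python
from h import *
CM=cam("wrist"); im,d=get_image("wrist"); P=brown("wrist",im,d,CM); P[d<=0]=np.nan; s=arm.get_state(); print(s["tool_pos"],s["clock"],s["joint_pos"][5])
save("w9.png",im)
X,Y,Z=P[...,0],P[...,1],P[...,2]; r=(X>560)&(X<680)&(Y>-60)&(Y<220)
for nm,m in dict(pintop=r&(Y>160)&(abs(Z-170)<4),knob=r&(Z>190)&(Z<200)&(Y<160),disc=r&(abs(Z-168)<3)&(Y<160),beam=r&(abs(Z-136)<3)).items():
    if m.sum(): print(nm,m.sum(),P[m].mean(0).round(1),P[m].min(0).round(),P[m].max(0).round())
```

```text
[606.36256929 178.45468061 222.96370521] 26.05 6.481248926080888
pintop 248 [608.1 181.4 170.1] [602. 175. 166.] [614. 186. 172.]
knob 1373 [611.3 133.2 195.8] [597. 110. 190.] [626. 152. 198.]
disc 1034 [606.8 135.4 168.3] [591.  69. 165.] [636. 152. 171.]
beam 1809 [609.9 161.5 136.3] [595.  74. 133.] [628. 194. 139.]
```

View pics/w9.png

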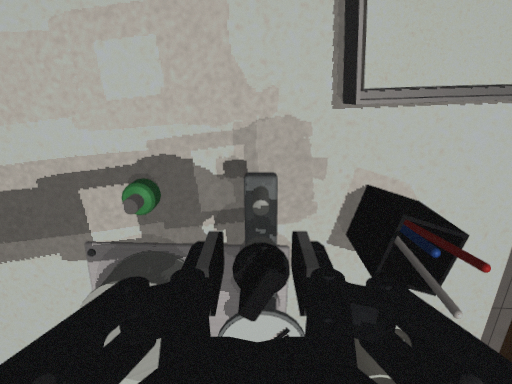

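The pin is at (262,205) on the beam's end (beam at x≈262 px). The knob is at (262,272), and the pen cup is off to the right at (405,245).

Request:
jog_arm(deltas=[[-0.2,1,1,30,0,0,0],[-0.2,1,1,55,0,0,0],[-0.2,1,1,65,0,0,0],[-0.2,1,1,65,0,0,0],[-0.7,1,1,65,0,0,0],[-1,1,1,65,0,0,0],[-1,1,1,65,0,0,0],[-1,1,1,65,0,0,0]], grip_force=25)

```text
clock: 26.72
tool_pos: [609.0, 179.9, 162.3]
eef_rot: [[-0.056, 0.998, 0.003], [0.998, 0.056, 0.001], [0.0, 0.003, -1.0]]
force: [1.5, 0.4, 1.5]
gripper_width: 9.9
finger_force: 24.5
```

Run:
```python
from h import *
from scipy.spatial.transform import Rotation as Ro
s=arm.get_state(); p=np.array(s["tool_pos"]); R=np.array(s["eef_rot"]); print(p,s["gripper_width"],s["force"])
c=np.array([618.,-9.5]); v=p[:2]-c; print(np.hypot(*v)); a=np.degrees(np.arctan2(v[1],v[0])); print(a)
v=v/np.hypot(*v)*190
for k in range(0,90,6):
    t=np.radians(k+0.); q=c+np.array([[np.cos(t),-np.sin(t)],[np.sin(t),np.cos(t)]])@v
    print(k,(R.T@np.r_[q-p[:2],0]).round(1),round(-t,3))
```

```text
[608.95325041 179.87034707 162.31009951] 9.93504669149836 [1.52162797 0.39826687 1.5008572 ]
189.58631814365177
92.73509971854162
0 [0.4 0.  0. ] -0.0
6 [ -0.5 -19.9  -0.1] -0.105
12 [ -3.4 -39.5  -0.1] -0.209
18 [ -8.4 -58.8  -0.2] -0.314
24 [-15.4 -77.4  -0.3] -0.419
30 [-24.3 -95.2  -0.3] -0.524
36 [ -35.  -112.    -0.4] -0.628
42 [ -47.3 -127.5   -0.4] -0.733
48 [ -61.3 -141.7   -0.5] -0.838
54 [ -76.6 -154.3   -0.5] -0.942
60 [ -93.2 -165.3   -0.6] -1.047
66 [-110.9 -174.5   -0.6] -1.152
72 [-129.4 -181.8   -0.6] -1.257
78 [-148.5 -187.1   -0.7] -1.361
84 [-168.2 -190.3   -0.7] -1.466
```

Request:
jog_arm(deltas=[[-1,0,-20,0,0,0,-0.105],[-1,-3,-39,0,0,0,-0.209],[-1,-8,-59,0,0,0,-0.314],[-1,-15,-77,0,0,0,-0.419],[-1,-24,-95,0,0,0,-0.524],[-1,-35,-112,0,0,0,-0.628],[-1,-47,-127,0,0,0,-0.733],[-1,-61,-142,0,0,0,-0.838],[-1,-61,-142,0,0,0,-0.838],[-1,-61,-142,0,0,0,-0.838]])

```text
clock: 27.55
tool_pos: [471.2, 108.9, 162.3]
eef_rot: [[-0.779, 0.627, 0.007], [0.627, 0.779, -0.003], [-0.008, 0.002, -1.0]]
force: [4.5, -5.1, -0.8]
gripper_width: 9.8
finger_force: 25.0
```

Run:
```python
from h import *
s=arm.get_state(); p=np.array(s["tool_pos"]); R=np.array(s["eef_rot"]); print(p,s["gripper_width"],s["force"],s["joint_pos"][5])
c=np.array([618.,-9.5]); v=p[:2]-c; print(np.hypot(*v)); a=np.degrees(np.arctan2(v[1],v[0])); print(a)
v=v/np.hypot(*v)*190
for k in list(range(6,49,6)):
    t=np.radians(k+0.); q=c+np.array([[np.cos(t),-np.sin(t)],[np.sin(t),np.cos(t)]])@v
    print(k,(R.T@np.r_[q-p[:2],0]).round(1),round(-t,3))
```

```text
[471.2283669  108.86571751 162.32496453] 9.838416478237344 [ 4.49075312 -5.0692967  -0.84732673] -46.80516136112439
188.55332233803537
141.11514940693112
6 [  0.4 -19.9  -0. ] -0.105
12 [ -2.7 -39.5  -0.1] -0.209
18 [ -7.8 -58.7  -0.1] -0.314
24 [-14.9 -77.3  -0.1] -0.419
30 [-24. -95.  -0.] -0.524
36 [ -34.8 -111.7    0. ] -0.628
42 [-4.730e+01 -1.272e+02  1.000e-01] -0.733
48 [ -61.3 -141.2    0.2] -0.838
```

Request:
jog_arm(deltas=[[-1,0,-20,0,0,0,-0.105],[-1,-3,-39,0,0,0,-0.209],[-1,-8,-59,0,0,0,-0.314],[-1,-15,-77,0,0,0,-0.419],[-1,-24,-95,0,0,0,-0.524],[-1,-35,-112,0,0,0,-0.628],[-1,-39,-117,0,0,0,-0.663],[-1,-43,-122,0,0,0,-0.698],[-1,-43,-122,0,0,0,-0.698],[-1,-43,-122,0,0,0,-0.698]])

```text
clock: 28.38
tool_pos: [430.0, -12.1, 162.4]
eef_rot: [[-1.0, -0.02, 0.011], [-0.02, 1.0, -0.001], [-0.011, -0.001, -1.0]]
force: [9.9, -1.0, -4.8]
gripper_width: 9.9
finger_force: 25.1
```

Run:
```python
from h import *
s=arm.get_state(); p=np.array(s["tool_pos"]); print(p,s["force"])
c=np.array([618.,-9.5]); v=p[:2]-c; print(np.hypot(*v),np.degrees(np.arctan2(v[1],v[0])))
im,d=get_image("scene"); P=brown("scene",im,d); X,Y,Z=P[...,0],P[...,1],P[...,2]
im,d=get_image("top")
save("t2.png",cv2.resize(im[120:250,180:310],None,fx=4,fy=4,interpolation=cv2.INTER_CUBIC))
```

```text
[429.96318474 -12.0677274  162.37906228] [ 9.94901478 -1.02329037 -4.83778211]
188.05434617556492 -179.21764895301595
```

Request:
jog_arm(deltas=[[-1,0,-2,0,0,0,0],[-1,0,-4,0,0,0,-0.02],[-1,0,-4,0,0,0,-0.02]])

```text
clock: 28.73
tool_pos: [430.1, -15.6, 162.4]
eef_rot: [[-0.999, -0.041, 0.011], [-0.041, 0.999, -0.001], [-0.011, -0.001, -1.0]]
force: [10.3, 0.4, -4.0]
gripper_width: 10.0
finger_force: 25.1
```

Request:
jog_arm(deltas=[[-1,0,-2,0,0,0,0],[-1,0,-4,0,0,0,-0.02],[-1,0,-4,0,0,0,-0.02]])

```text
clock: 28.98
tool_pos: [430.1, -16.7, 162.3]
eef_rot: [[-0.998, -0.062, 0.01], [-0.062, 0.998, 0.007], [-0.011, 0.007, -1.0]]
force: [10.6, 10.4, -2.9]
gripper_width: 10.1
finger_force: 25.4
```

Request:
jog_arm(deltas=[[-0.6,0,6,0,0,0,0],[-0.6,0,6,0,0,0,0],[-0.6,0,6,-30,0,0,0],[-0.6,0,6,-70,0,0,0],[-0.6,-40,6,-110,0,0,0],[-0.6,-180,6,-120,0,0,0],[-0.6,-180,6,-120,0,0,0],[-0.6,-180,6,-120,0,0,0],[-0.6,-180,6,-120,0,0,0],[-0.6,-180,6,-120,0,0,0]])

```text
clock: 29.82
tool_pos: [609.9, -2.4, 280.5]
eef_rot: [[-0.998, -0.062, 0.001], [-0.062, 0.998, -0.0], [-0.001, -0.001, -1.0]]
force: [-0.1, -0.1, -0.2]
gripper_width: 16.9
finger_force: 0.0
```

Request:
jog_arm(deltas=[[-0.6,0,0,0,0,0,0.06],[-0.6,0,0,0,0,0,0.06]])

```text
clock: 29.98
tool_pos: [606.1, -2.4, 280.3]
eef_rot: [[-1.0, -0.0, -0.001], [-0.0, 1.0, -0.0], [0.001, -0.0, -1.0]]
force: [0.3, 0.5, 0.2]
gripper_width: 17.2
finger_force: 0.0
```

Run:
```python
from h import *
CM=cam("wrist"); im,d=get_image("wrist"); P=brown("wrist",im,d,CM); P[d<=0]=np.nan; s=arm.get_state(); print(s["tool_pos"],s["clock"],s["joint_pos"][5],s["eef_rot"])
np.savez("/tmp/w10",im=im,P=P); save("w10.png",im)
X,Y,Z=P[...,0],P[...,1],P[...,2]; r=(X>400)&(X<640)&(abs(Y+14)<60)
for nm,m in dict(pin=r&(X<445)&(abs(Z-170)<5),knob=r&(Z>190)&(Z<202)&(X<510),disc=r&(abs(Z-168)<4)&(X<510)).items():
    if m.sum():
        print(nm,m.sum(),P[m].mean(0).round(1))
        if nm=="knob": 
            q=P[m][:,:2].astype(np.float32); print(cv2.minAreaRect(q))
```

```text
[605.8330637   -2.4087917  280.45506822] 30.0333 -97.37779922653495 [[-9.99997517e-01 -2.19441923e-03 -3.88908868e-04]
 [-2.19428565e-03  9.99997534e-01 -3.43555469e-04]
 [ 3.89661813e-04 -3.42701239e-04 -9.99999865e-01]]
knob 1064 [485.5 -15.4 196. ]
((483.20269775390625, -15.120256423950195), (14.523122787475586, 35.04731369018555), 61.45906448364258)
disc 1181 [482.9 -10.3 168.5]
```

View pics/w10.png

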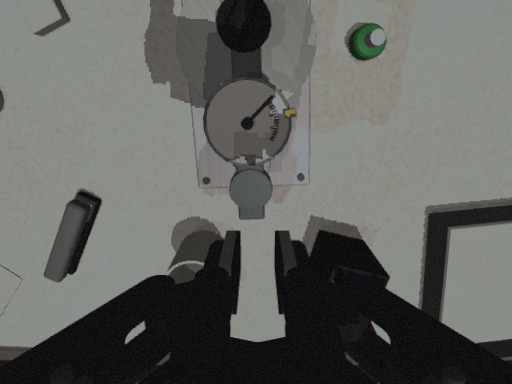

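The dial is centred at (247,124) with the needle to (273,97). The brass mark is at (290,113), about 0.55 rad clockwise of the needle. The arm lies straight over the lid, with the knob at (243,22).

Request:
jog_arm(deltas=[[-0.25,60,-6,0,0,0,0.2],[-0.25,125,-12,30,0,0,0.497],[-0.25,125,-12,50,0,0,0.497],[-0.25,125,-12,50,0,0,0.497],[-0.25,125,-12,50,0,0,0.497],[-0.25,125,-12,50,0,0,0.497],[-0.25,125,-12,50,0,0,0.497]])

```text
clock: 30.62
tool_pos: [482.3, -14.6, 232.2]
eef_rot: [[-0.881, 0.473, 0.003], [0.473, 0.881, -0.001], [-0.003, 0.001, -1.0]]
force: [0.1, -0.3, 1.3]
gripper_width: 31.7
finger_force: 0.0
```

```bash
cat >> h.py <<'E'
def knob(n):
    CM=cam(n); im,d=get_image(n); P=brown(n,im,d,CM); P[d<=0]=np.nan
    X,Y,Z=P[...,0],P[...,1],P[...,2]; m=(np.hypot(X-480,Y+14)<27)&(Z>178)&(Z<201)
    if m.sum()>5: q=P[m]; h=np.nanmedian(q[:,2]); q=q[abs(q[:,2]-h)<4]; print(n,"knob",len(q),q.mean(0).round(1),cv2.minAreaRect(q[:,:2].astype(np.float32)))
    return P,im
E
python3 - <<'E'
from h import *
P,im=knob("wrist"); knob("scene"); knob("top")
dl(480.5,-14.5,181,61.5)
z=np.load("/tmp/w10.npz"); P=z["P"]; im=z["im"]
# dial plane, needle/mark angle
h=P[124,225,2]; print("dial z",h, P[124,230],P[113,290],P[97,273],P[124,247])
CMi=None
save("w11.png",im[70:180,190:310].repeat(5,0).repeat(5,1))
E
```

```text
wrist knob 1384 [478.3 -12.3 196.1] ((479.200927734375, -12.720939636230469), (14.048005104064941, 41.251976013183594), 61.87345504760742)
scene knob 67 [479.1 -13.8 196.6] ((478.70196533203125, -13.205718994140625), (13.921157836914062, 43.61116409301758), 62.60298538208008)
delta [ 2.  -1.1 51. ] rot [0.001 0.003 0.003] rows 2.0 j6 -72.2 t 30.7667
dial z 163.04070808317914 [555.92662575 -25.41396369 161.74326562] [546.6289269   23.16973485 169.14711324] [534.38223392   9.64496759 165.52184536] [555.4213943  -11.16199882 167.71192121]
```

View pics/w11.png

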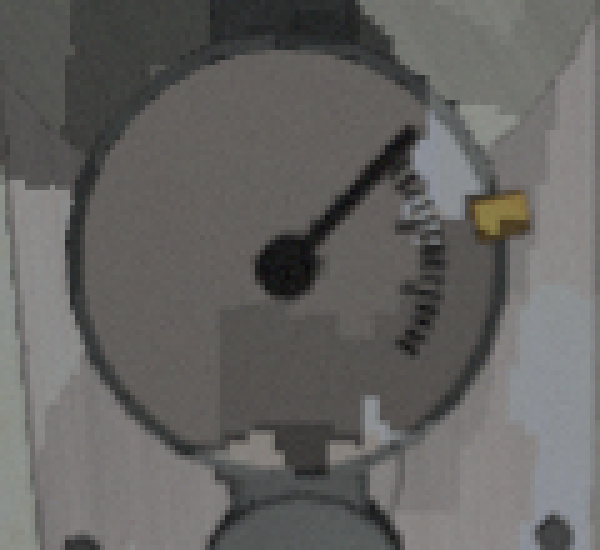

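The dial crop shows the needle tip at (412,132) about the centre (286,265), and the brass tab at (498,215). That is about 0.56 rad away, so roughly 4.15 rad of knob. Gripping the bar now.

Request:
jog_arm(deltas=[[-0.25,2,0,25,0,0,0],[-0.25,2,0,45,0,0,0],[-0.25,2,0,49,0,0,0],[-0.25,2,0,49,0,0,0],[-0.7,2,0,49,0,0,0],[-1,2,0,49,0,0,0],[-1,2,0,49,0,0,0]], grip_force=30)

```text
clock: 31.35
tool_pos: [480.5, -13.6, 183.0]
eef_rot: [[-0.88, 0.475, 0.003], [0.475, 0.88, -0.0], [-0.003, 0.001, -1.0]]
force: [0.1, 0.2, 0.8]
gripper_width: 12.7
finger_force: 33.9
```

Request:
jog_arm(deltas=[[-1,0,0,0,0,0,0.11],[-1,0,0,0,0,0,0.22],[-1,0,0,1,0,0,0.33],[-1,0,0,1,0,0,0.44],[-1,0,0,1,0,0,0.55],[-1,0,0,2,0,0,0.66],[-1,0,0,2,0,0,0.77],[-1,0,0,2,0,0,0.88],[-1,0,0,3,0,0,1.0],[-1,0,0,3,0,0,1.0]])

```text
clock: 32.18
tool_pos: [479.7, -14.0, 182.9]
eef_rot: [[-0.071, 0.997, 0.0], [0.997, 0.071, -0.002], [-0.002, 0.0, -1.0]]
force: [-9.5, 0.6, 14.8]
gripper_width: 12.9
finger_force: 35.7
```

Run:
```python
from h import *
s=arm.get_state(); print(s["wrist_torque"],s["joint_pos"][5]); knob("scene")
```

```text
[-0.01543172  1.82275123 -0.05152444] -14.576007633510965
scene knob 49 [481.5 -23.5 196.6] ((481.61865234375, -23.149019241333008), (42.05686950683594, 19.359142303466797), 19.013315200805664)
```

Request:
jog_arm(deltas=[[-1,0,0,-3,0,0,0.11],[-1,0,0,-3,0,0,0.22],[-1,0,0,-3,0,0,0.33],[-1,0,0,-3,0,0,0.44],[-1,0,0,-3,0,0,0.55],[-1,0,0,-3,0,0,0.66],[-1,0,0,-3,0,0,0.77],[-1,0,0,-3,0,0,0.88],[-1,0,0,-3,0,0,1.0],[-1,0,0,-3,0,0,1.1]])

```text
clock: 33.07
tool_pos: [478.5, -13.1, 183.0]
eef_rot: [[0.857, 0.515, -0.003], [0.515, -0.857, 0.001], [-0.002, -0.002, -1.0]]
force: [-8.3, 2.1, 6.1]
gripper_width: 13.1
finger_force: 34.6
```

Request:
jog_arm(deltas=[[-1,0,0,0,0,0,0.11],[-1,0,0,0,0,0,0.22],[-1,0,0,0,0,0,0.33],[-1,0,0,0,0,0,0.44],[-1,0,0,0,0,0,0.55],[-1,0,0,0,0,0,0.66],[-1,0,0,0,0,0,0.77],[-1,0,0,0,0,0,0.88],[-1,0,0,0,0,0,1.0],[-1,0,0,0,0,0,1.1]])

```text
clock: 33.9
tool_pos: [478.5, -12.6, 183.0]
eef_rot: [[0.848, -0.53, -0.003], [-0.53, -0.848, 0.002], [-0.003, 0.0, -1.0]]
force: [-7.3, 3.2, 6.5]
gripper_width: 13.2
finger_force: 34.6
```

Run:
```python
from h import *
s=arm.get_state(); print(s["wrist_torque"],s["joint_pos"][5]); CM=cam("wrist"); im,d=get_image("wrist"); P=brown("wrist",im,d,CM); save("w12.png",im); np.savez("/tmp/w12",im=im,P=P)
```

```text
[0.56798122 1.32076022 0.07278695] 111.55551480683165
```

View pics/w12.png

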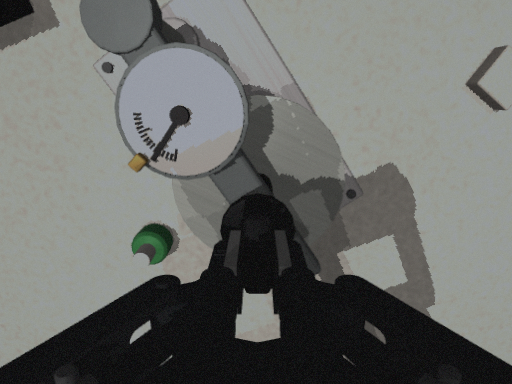

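Seen from the knob, the dial centre is (181,115), the needle tip (154,160) and the brass mark (137,162). About 0.2 rad remains, or roughly 0.75 rad of knob.

Request:
jog_arm(deltas=[[-1,0,0,0,0,0,0.11],[-1,0,0,0,0,0,0.22],[-1,0,0,0,0,0,0.33],[-1,0,0,0,0,0,0.44],[-1,0,0,0,0,0,0.55],[-1,0,0,0,0,0,0.66],[-1,0,0,0,0,0,0.75],[-1,0,0,0,0,0,0.75],[-1,0,0,0,0,0,0.75]])

```text
clock: 34.7
tool_pos: [479.2, -12.5, 183.0]
eef_rot: [[0.264, -0.965, -0.001], [-0.965, -0.264, 0.002], [-0.002, 0.0, -1.0]]
force: [-4.6, 3.7, 4.8]
gripper_width: 13.0
finger_force: 34.4
```

Run:
```python
from h import *
s=arm.get_state(); print(s["wrist_torque"],s["joint_pos"][5]); CM=cam("wrist"); im,d=get_image("wrist"); P=brown("wrist",im,d,CM); np.savez("/tmp/w13",im=im,P=P)
X,Y,Z=P[...,0],P[...,1],P[...,2]; r=(np.hypot(X-553,Y+11)<48)&(Z>140)&(Z<180)
hsv=cv2.cvtColor(im,cv2.COLOR_RGB2HSV); m=r&(hsv[...,1]>110)&(hsv[...,2]>60); print("mark",m.sum(),P[m].mean(0))
v,u=np.nonzero(r); print(u.min(),u.max(),v.min(),v.max())
b=r&(hsv[...,2]<60)&(np.hypot(X-553,Y+11)<33); print("black",b.sum(),np.median(P[b],0))
c=im[max(v.min()-5,0):v.max()+5,max(u.min()-5,0):u.max()+5]; k=int(min(790/c.shape[1],590/c.shape[0])); save("w13.png",c.repeat(k,0).repeat(k,1)); print(v.min(),u.min(),k)
```

```text
[ 0.5525957   0.8567131  -0.06925872] 154.2325373395199
mark 141 [546.15576525  21.92704144 157.00378557]
75 197 129 257
black 561 [552.38919265  -3.34672078 153.61689871]
129 75 4
```

View pics/w13.png

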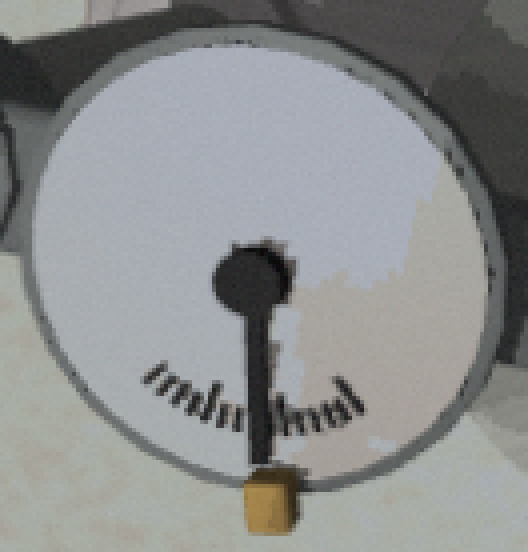

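The needle at (258,370) points straight at the brass tab at (270,500), within about 2°. Letting go.

Request:
jog_arm(deltas=[[-0.25,0,0,0,0,0,0],[-0.25,0,0,0,0,0,0],[-0.25,0,0,0,0,0,0],[-0.25,0,0,-30,0,0,0],[-0.25,0,0,-70,0,0,0],[-0.25,0,0,-110,0,0,0],[-0.25,0,0,-110,0,0,0],[-0.25,0,0,-110,0,0,0],[-0.25,0,0,-110,0,0,0]])

```text
clock: 35.5
tool_pos: [479.5, -13.5, 291.3]
eef_rot: [[0.263, -0.965, 0.0], [-0.965, -0.263, -0.0], [0.0, -0.0, -1.0]]
force: [-0.0, 0.2, -0.7]
gripper_width: 32.0
finger_force: 0.0
```

Run:
```python
from h import *
s=arm.get_state(); print(s["tool_pos"],s["force"],s["clock"])
CM=cam("wrist"); im,d=get_image("wrist"); P=brown("wrist",im,d,CM)
X,Y,Z=P[...,0],P[...,1],P[...,2]; hsv=cv2.cvtColor(im,cv2.COLOR_RGB2HSV)
r=(np.hypot(X-553,Y+11)<48)&(Z>140)&(Z<180); m=r&(hsv[...,1]>110)&(hsv[...,2]>60); print("mark",m.sum(),P[m].mean(0))
q=r&(np.hypot(X-553,Y+11)<45)&(hsv[...,2]>90); print("dial",circ(P[q&~m][:,:2]),P[q].mean(0))
b=r&(hsv[...,2]<70)&(np.hypot(X-553,Y+11)<33)
k,l,st,_=cv2.connectedComponentsWithStats(b.astype(np.uint8)); i=1+st[1:,4].argmax(); B=P[l==i]; rr=np.hypot(B[:,0]-553,B[:,1]+11)
hub=B[rr<5].mean(0); tip=B[rr>rr.max()-6].mean(0); print("hub",hub,"tip",tip,len(B)); mk=P[m].mean(0)
A=lambda a:np.degrees(np.arctan2(a[1]-hub[1],a[0]-hub[0])); print("angles",A(tip),A(mk))
X0,Y0=480,-14
for n in ["top","scene"]:
    im2,d2=get_image(n); Q=brown(n,im2,d2); m=(abs(Q[...,2]-78)<4)&(np.hypot(Q[...,0]-X0,Q[...,1]-Y0)<80); v=Q[m]; print(n,"lid",circ(v[:,:2])[:2],v.mean(0),len(v))
```

```text
[479.47619772 -13.51434068 291.2520765 ] [-0.04344022  0.16532355 -0.7024879 ] 35.5
mark 60 [546.3624252   21.92396427 156.87327406]
dial [555.54581809 -11.52625898  25.6324361 ] [556.06324944 -13.51512263 150.80456124]
hub [553.55752507 -11.60436186 155.3578342 ] tip [546.72317355  17.79904163 154.30225142] 226
angles 103.08514669160319 102.11184373172901
top lid [467.49634431 -22.6236467 ] [429.9221034   10.60028109  77.84833128] 75
scene lid [481.34189954  -7.85917599] [476.68630314 -35.59287822  79.15478948] 865
```

```bash
python3 -c "
from rig import workorder; print(workorder.finish_job())"
```

```text
the job is handed in; nothing more can be done
None
```

The job is handed in, verdict not shown: all five brown bottles found stood upright in the canister, the lid read level and home, the arm was swung to its stop, and the needle measured within about 1° of the brass mark after I let go.

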